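# Restock the dessert-buffet portion caddy

### The arm

A 6-joint arm with a two-finger parallel gripper is mounted at the origin on the work surface. World frame = base frame: x ahead of the robot, y to its left, z up, the work surface at z = 0. Lengths are in mm, angles in rad, forces in N, time in s.
With the tool pointing down it reaches from about 350 to 925 mm from the base axis. Payload 6.4 kg.
Tool frame: the origin (TCP) lies at the very end of the fingers, on their centre line; the grasp point (between the pads) lies 19 mm behind it (bot.grip_depth is the distance from the TCP to the grasp point, in mm); z points along the fingers, y is the line along which they close (so a half turn about z gives the same grasp; the last joint's range is limited). The gripper opens to 94 mm and grips with 3 to 60 N. Pads are 16 mm wide; open, the fingers measure 119 mm over their backs; the gripper's body (75 mm by 177 mm) begins 78 mm behind the grasp point.
Start: joints at [0.943, 0.245, 1.558, -0, 1.339, -0.174], TCP at [284.948, 584.224, 177.155] pointing down, gripper open.
Joint ranges: [-3.13, 3.13], [-1.02, 2.26], [0.13, 2.54], [-0.95, 4.09], [0.21, 2.88], [-2.74, 2.74]. Speed limits (rad/s): [2.57, 2.57, 3.14, 3.14, 3.14, 3.14].

### API

Orientations are given as a rotation vector (axis times angle).
In Python, from bench import bot, cams, spot_in, regions_of gives the robot as it stands.
- The arm moves only by the tool servo_tool, never from a script. Its argument "targets" is a list of rows, each an object with "translation": the shift along the tool's x, y, z in units of 30 mm (1.0 is 30 mm), a list of three; "rot": the turn, a rotation vector about the tool's x, y, z in units of 6 degrees (1.0 is 6 degrees), a list of three; "gripper": the opening, from 0 (shut) to 1 (fully open). In form: [{"translation": [x, y, z], "rot": [wx, wy, wz], "gripper": gripper}, ...]. A call has 1 to 5 rows; each row is the pose to reach, as a shift and turn from the pose commanded when the call began, along the tool's axes at that moment; what a row does not reach only later rows make up. A row lasts 1/12 s, in which the tool goes at most 41.7 mm and 7.16 degrees, less where a joint would pass 70% of its speed; a pose out of reach is approached as far as the arm can. A call with a gripper value outside its range is refused whole. The fingers move at their own pace and stop on an object; "force" is the grip in N (left out, the last holds). Time passes only in rows, so rows that repeat a pose let the fingers close. It gives the time, the measured TCP pose, the force, the opening and the grip force at its end, in the units of the state.
- bot.observe(): the state, without advancing time (a new reading comes with each control period).
- cams.grab_frame(name): name is "side" or "top" or "wrist"; returns a dict with "image" (400x640x3 uint8, red, green, blue), "z_map" (400x640 float32, mm along the optical axis (not along the pixel's ray), 0 where there is no reading), "intrinsics" (3x3 intrinsics, pixels), "R" (3x3) and "t" (3): a world point X has camera coordinates R X + t. Camera axes: x right, y down, z forward; pixel columns grow to the right and rows downward; lengths in mm; the calibration is good to about 2 mm. The wrist camera is an equidistant fisheye: a pixel r from the principal point sees the ray r / f radians off the axis. A picture is of the moment at which its call begins.
- bot.job_done(): hands the job in; it is judged then, once.
Trained networks look in a picture, given as the dict that the camera call returned (one of the last four; its "shot" number tells which), for a name from the list of things; names that differ only in an ending like _2 or _b are one class to them, and where a whole thing is asked for, a point or a joint stands for the part that bears it (a point fixed in the world has none). Each returns a list of dicts, best first, with "p" (0 to 1); they miss things now and then, are a little off and sometimes report something else, mostly with a low value. They report only what shows in the picture. A call takes as long as a camera call. They do not tell look-alikes from the thing itself.
- spot_in(picture, thing): "position" ([column, row] in pixels, amid what is visible of it).
- regions_of(picture, thing): "region" (400x640 bool, what is visible of it) and "position" ([column, row] in pixels, amid what is visible of it).
The state is a dict: "clock": time; "qpos": joint angles; "joint_vel": joint speeds; "joint_efforts": joint torques, N m; "position": TCP position; "eef_rot": TCP orientation; "wrist_force": force on the tool from outside, world axes, zero at the start; "torque": the same for the moment, N m; "width": finger opening in mm; "grip_force": force on a finger pad.
Only numpy, scipy, OpenCV 4.12 (cv2) and the standard library are available. Lean on these libraries where they do the work, as an engineer would, in place of code of your own. Each camera call takes 0.05 s, during which the arm holds its last target. There are 200 camera calls.

### The job

Put the four sealed portions standing about on the counter (two jam jars, one syrup bottle, one spread tub) back into the caddy, each in the bin that already holds its own kind, standing upright and flat on the bin floor. Set them down without dropping them. The opened jar, the opened tub and the salt shaker do not belong in the caddy: leave them standing where they are.

Things in the scene. Friction and masses are not known exactly. Their poses are not given: they have to be found in the camera images.
- jam_jar_a_mid (a point): A sealed jam jar standing on the counter: round glass, 42 mm in diameter, 46 mm tall, straight-sided, dark red with a paper band and a flat brass-coloured lid as wide as the jar; about 75 g. There are two, alike (jam_jar_a and jam_jar_b), which both belong in the jam bin. Point: its centre, 23 mm above its foot; z up.
- jam_jar_b_mid (a point): A sealed jam jar standing on the counter: round glass, 42 mm in diameter, 46 mm tall, straight-sided, dark red with a paper band and a flat brass-coloured lid as wide as the jar; about 75 g. There are two, alike (jam_jar_a and jam_jar_b), which both belong in the jam bin. Point: its centre, 23 mm above its foot; z up.
- syrup_bottle_mid (a point): The sealed syrup bottle standing on the counter: round amber-brown bottle, body 36 mm in diameter up to 44 mm high, then a shoulder and a narrow neck with a black screw cap (19 mm), 76 mm tall in all; about 85 g. Point: its centre, 38 mm above its foot; z up.
- spread_tub_mid (a point): The sealed single-portion spread tub lying flat on the counter: rectangular white tub, 50 mm (its x) by 36 mm (its y) by 18 mm tall, closed by a flat, pale silver-white foil lid; about 25 g. Point: its centre, 9 mm above its foot; z up.
- jam_bin_free (a point): Bin already holding two jam jars: fixed open steel bin, 156 (x) x 116 (y) x 28 mm high, 3 mm walls; the three bins stand along y in a bamboo caddy, 119 mm apart, in any order. Point: on the inner floor, 9 mm above the counter, middle of the free part; x, y along the bin. Free floor: 53 mm to -x, 53 mm to +x, 55 mm to each side, so two more fit at y -26 and +26 mm; beyond +x the stock, 46 mm tall.
- syrup_bin_free (a point): Bin already holding two syrup bottles: fixed open steel bin, 156 (x) x 116 (y) x 28 mm high, 3 mm walls; the three bins stand along y in a bamboo caddy, 119 mm apart, in any order. Point: on the inner floor, 9 mm above the counter, middle of the free part; x, y along the bin. Free floor: 53 mm to -x, 58 mm to +x, 55 mm to each side; beyond +x the stock, 76 mm tall.
- spread_bin_free (a point): Bin already holding four spread tubs in two stacks: fixed open steel bin, 156 (x) x 116 (y) x 28 mm high, 3 mm walls; the three bins stand along y in a bamboo caddy, 119 mm apart, in any order. Point: on the inner floor, 9 mm above the counter, middle of the free part; x, y along the bin. Free floor: 53 mm to -x, 50 mm to +x, 55 mm to each side; beyond +x the stock, 36 mm tall.
- opened_jar_mid (a point): Look-alike to be left alone: an opened, emptied jam jar standing on the counter without a lid, open at the top (one sees down into clear glass with a red smear on the bottom); 42 mm in diameter, 42 mm tall. Point: its centre, 21 mm above its foot; z up.
- opened_tub_mid (a point): Look-alike to be left alone: an opened spread tub without its foil, an open white box 50 mm (its x) by 36 mm (its y) by 16 mm tall with a brown rest on the bottom. Point: its centre, 8 mm above its foot; z up.
- salt_shaker_mid (a point): Look-alike to be left alone: a salt shaker of pale glass with a domed steel top, 43 mm across the foot, 72 mm tall. Point: its centre, 36 mm above its foot; z up.
Mind the look-alikes: they are no part of the job. Leave any blue look-alike of the part that bears jam_jar_a_mid alone.

How it is judged (in metres and radians):
At the end, for the whole second after the job is handed in: Each sealed portion is in the bin of its kind: foot on the bin floor (height within 5 mm), upright within 0.15 rad, released, at rest. Opened jar, opened tub and salt shaker are upright within 0.2 rad, within 25 mm of where they began (x of jam_jar_a_mid in the frame of jam_bin_free between -0.055 and 0.055 m and y of jam_jar_a_mid in the frame of jam_bin_free between -0.055 and 0.055 m and z of jam_jar_a_mid in the frame of jam_bin_free between 0.018 and 0.028 m and angle between each of jam_jar_a_mid, jam_jar_b_mid, syrup_bottle_mid, spread_tub_mid's own z axis and vertical below 0.15 rad and linear speed of each of jam_jar_a, jam_jar_b, syrup_bottle, spread_tub below 0.02 m/s and angular speed of each of jam_jar_a, jam_jar_b, syrup_bottle, spread_tub below 0.2 rad/s and x of jam_jar_b_mid in the frame of jam_bin_free between -0.055 and 0.055 m and y of jam_jar_b_mid in the frame of jam_bin_free between -0.055 and 0.055 m and z of jam_jar_b_mid in the frame of jam_bin_free between 0.018 and 0.028 m and x of syrup_bottle_mid in the frame of syrup_bin_free between -0.055 and 0.055 m and y of syrup_bottle_mid in the frame of syrup_bin_free between -0.055 and 0.055 m and z of syrup_bottle_mid in the frame of syrup_bin_free between 0.033 and 0.043 m and x of spread_tub_mid in the frame of spread_bin_free between -0.055 and 0.055 m and y of spread_tub_mid in the frame of spread_bin_free between -0.055 and 0.055 m and z of spread_tub_mid in the frame of spread_bin_free between 0.004 and 0.014 m and distance of each of opened_jar_mid, opened_tub_mid, salt_shaker_mid from where it was at the start of the episode below 0.025 m and angle between each of opened_jar_mid, opened_tub_mid, salt_shaker_mid's own z axis and vertical below 0.2 rad); the robot touches nothing.
It fails at once if a sealed portion is dropped or thrown (faster than 0.7 m/s while not held: a fall of about 25 mm) ((linear speed of jam_jar_a above 0.7 m/s and contact force between the fingers and jam_jar_a below 0.05 N) or (linear speed of jam_jar_b above 0.7 m/s and contact force between the fingers and jam_jar_b below 0.05 N) or (linear speed of syrup_bottle above 0.7 m/s and contact force between the fingers and syrup_bottle below 0.05 N) or (linear speed of spread_tub above 0.7 m/s and contact force between the fingers and spread_tub below 0.05 N)).
It fails at once if the opened jar is moved more than 25 mm or knocked over (distance of opened_jar_mid from where it was at the start of the episode above 0.025 m or angle between opened_jar_mid's own z axis and vertical above 0.5 rad).
It fails at once if the opened tub is moved more than 25 mm or knocked over (distance of opened_tub_mid from where it was at the start of the episode above 0.025 m or angle between opened_tub_mid's own z axis and vertical above 0.5 rad).
It fails at once if the salt shaker is moved more than 25 mm or knocked over (distance of salt_shaker_mid from where it was at the start of the episode above 0.025 m or angle between salt_shaker_mid's own z axis and vertical above 0.5 rad).
It also fails if it takes over 106 s, if anything falls off the work surface, if the arm or the gripper's body presses on something with over 40 N, if the wrist force passes 120 N, or if a joint passes its speed limit or range.

## Working session

There is one attempt and no reset: what is moved stays moved. The work goes in short steps, Python scripts to look and compute and a tool call to move; the robot and the scene stay as the last step left them, time stands still between calls to the robot, and variables do not carry over. Pictures are saved under pics/ and viewed, at most 14 in all, crops included, and the job is handed in when it is done.

Besides the shell and the picture viewer there is one more tool, called after "Call:" by a JSON object that holds its "name" and its "arguments". servo_tool: Moves the arm, as the interface text tells. Its arguments: {"type":"object","properties":{"targets":{"type":"array"},"force":{"type":"number"}},"required":["targets"]}

```bash
mkdir -p pics; cat > h.py <<'E'
import numpy as np, cv2
from bench import bot, cams, spot_in, regions_of
def save(p,n): cv2.imwrite('pics/'+n+'.png',cv2.cvtColor(p['image'],cv2.COLOR_RGB2BGR))
def pts(p,mask):
    v,u=np.nonzero(mask&(p['z_map']>0)); z=p['z_map'][v,u].astype(float)
    K=p['intrinsics']; c=np.stack([(u-K[0,2])/K[0,0]*z,(v-K[1,2])/K[1,1]*z,z],1)
    return (c-p['t'])@p['R']
E
python3 - <<'E'
from h import *
T=cams.grab_frame('top');S=cams.grab_frame('side')
save(T,'top0');save(S,'side0')
for n,p in(('top',T),('side',S)):
  print(n,p['t'],(-p['R'].T@p['t']).round())
  for k in['jam_jar_a_mid','syrup_bottle_mid','spread_tub_mid','opened_jar_mid','opened_tub_mid','salt_shaker_mid','jam_bin_free','syrup_bin_free','spread_bin_free']:
    if 'bin' in k:
      for d in spot_in(p,k)[:3]:
        m=np.zeros((400,640),bool);c,r=np.int_(d['position']);m[max(r-2,0):r+3,max(c-2,0):c+3]=1
        print(k,round(d['p'],2),d['position'],np.median(pts(p,m),0).round(0))
    else:
      for d in regions_of(p,k)[:6]:
        P=pts(p,d['region'])
        if len(P)<10: continue
        zt=np.percentile(P[:,2],95); Q=P[P[:,2]>zt-6]
        print(k,round(d['p'],2),np.int_(d['position']),'ztop',zt.round(0),'mid',((np.percentile(Q,3,0)+np.percentile(Q,97,0))/2).round(0),'ext',(np.percentile(P,98,0)-np.percentile(P,2,0)).round(0))
print(bot.observe())
E
```

```text
top [  45.53932712  523.10088598 1181.18868548] [ 269.   36. 1264.]
jam_jar_a_mid 0.79 [179 209] ztop 48.0 mid [526. 369.  46.] ext [38. 38. 42.]
jam_jar_a_mid 0.78 [157 238] ztop 49.0 mid [448. 429.  46.] ext [42. 40. 51.]
jam_jar_a_mid 0.76 [142 191] ztop 49.0 mid [577. 461.  47.] ext [45. 37. 51.]
syrup_bottle_mid 0.75 [385 242] ztop 77.0 mid [ 410. -147.   75.] ext [41. 37. 78.]
spread_tub_mid 0.67 [260 251] ztop 22.0 mid [415. 169.  19.] ext [54. 42. 10.]
opened_jar_mid 0.81 [469 192] ztop 43.0 mid [ 523. -374.   41.] ext [36. 38. 40.]
opened_tub_mid 0.79 [322 232] ztop 17.0 mid [452.  12.  16.] ext [51. 45. 18.]
opened_tub_mid 0.72 [251 163] ztop 55.0 mid [692. 173.  54.] ext [152. 121.  53.]
salt_shaker_mid 0.82 [439 260] ztop 72.0 mid [ 371. -288.   70.] ext [35. 34. 72.]
jam_bin_free 0.62 [251.5, 163.3] [646. 189.   9.]
jam_bin_free 0.33 [439.2, 259.6] [ 365. -275.   46.]
syrup_bin_free 0.77 [344.7, 172.6] [609. -56.   9.]
spread_bin_free 0.95 [299.3, 167.7] [629.  62.   8.]
side [ 475.94134601  176.95903164 1388.71717553] [ -43. 1028. 1062.]
jam_jar_a_mid 0.64 [269 313] zto
[... 581 characters left out ...]
] [674.  55.  44.]
{'clock': 1.0, 'qpos': array([ 9.42895216e-01,  2.45134609e-01,  1.55783724e+00, -1.95020431e-05,
        1.33868021e+00, -1.74084007e-01]), 'joint_vel': array([ 0.00132082, -0.00075351,  0.0005168 ,  0.00038542, -0.0019554 ,
       -0.00100135]), 'joint_efforts': array([ 5.41429035e-04, -4.15844178e+01, -3.14878249e+01,  6.85259909e-02,
        2.90144922e-02, -3.30318812e-05]), 'position': array([284.94652577, 584.20645547, 177.11304862]), 'eef_rot': array([-7.06744636e-01, -3.06105872e+00,  9.75524134e-05]), 'wrist_force': array([0.80195197, 0.25007465, 0.40105068]), 'torque': array([ 0.03853477, -0.01079753, -0.01618982]), 'grip_force': 0.0, 'width': 94.43037708539322}
```

```bash
python3 -c "
import cv2
i=cv2.imread('pics/top0.png');cv2.imwrite('pics/topc.png',cv2.resize(i[120:300,110:500],(800,369),interpolation=3))"
```

```text
(no output)
```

View pics/topc.png

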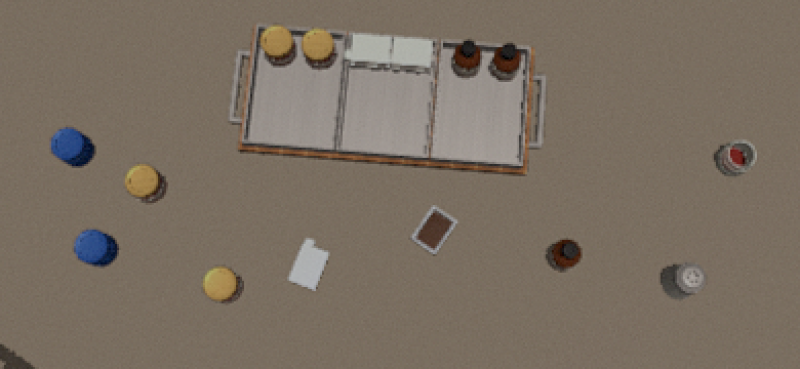

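View pics/side0.png

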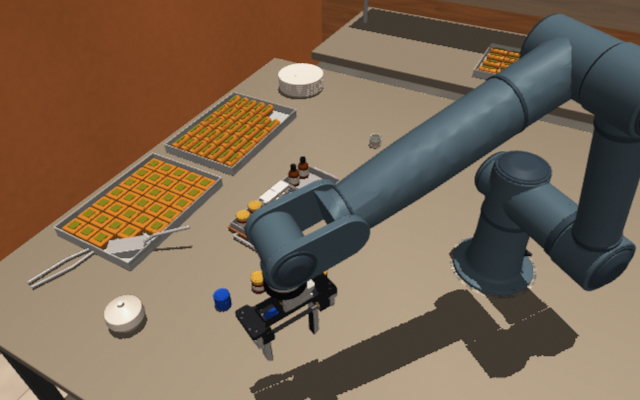

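The top crop shows two blue look-alike jars at full-image pixels (144,191) and (156,240). The two sealed jars have brass lids at (179,209) and (217,258). The sealed tub is near (260,249), the opened tub near (322,232), and the bottle at (385,243). The opened jar and the shaker are far to the right. The bins run jam, spread, syrup from left to right. In the side view the arm hides most of the items.

```bash
python3 - <<'E'
from h import *
T=cams.grab_frame('top')
hsv=cv2.cvtColor(T['image'],cv2.COLOR_RGB2HSV)
def world_grid(p):
    K=p['intrinsics'];v,u=np.mgrid[:400,:640];z=p['z_map'].astype(float)
    c=np.stack([(u-K[0,2])/K[0,0]*z,(v-K[1,2])/K[1,1]*z,z],-1);return (c-p['t'])@p['R']
W=world_grid(T)
print('mm/px',1264/T['intrinsics'][0,0])
for n,(c,r) in dict(jarA=(179,209),jarB=(217,258),blue1=(144,191),blue2=(156,240),bottle=(385,243),tub=(260,249),otub=(322,232),ojar=(469,195),salt=(446,255)).items():
    w=W[r-14:r+15,c-16:c+17].reshape(-1,3)
    m=w[(w[:,2]>(10 if 'tub' in n else 20))]
    zt=np.percentile(m[:,2],97)
    q=m[m[:,2]>zt-5][:,:2]
    rect=cv2.minAreaRect(q.astype(np.float32))
    print(n,hsv[r,c],'zt',zt.round(1),'n',len(q),'mean',q.mean(0).round(1),'rect',np.round(rect[0],1),np.round(rect[1],1),round(rect[2],1))
# caddy
w=W[120:215,220:385].reshape(-1,3)
for lo,hi in((4,13),(24,40)):
  q=w[(w[:,2]>lo)&(w[:,2]<hi)&(w[:,0]>520)]
  rect=cv2.minAreaRect(q[:,:2].astype(np.float32));print(lo,hi,len(q),np.median(q[:,2]),np.round(rect[0],1),np.round(rect[1],1),rect[2],cv2.boxPoints(rect).round(0).tolist())
for n,lo in(('stock',42),):
  q=w[(w[:,2]>lo)]
H=np.where((W[...,2]>40),255,0).astype(np.uint8);H[:120]=0;H[215:]=0;H[:,:220]=0;H[:,385:]=0
k,l,s,c=cv2.connectedComponentsWithStats(H)
for i in range(1,k): print('stock',s[i],W[l==i].mean(0).round(0))
# wall tops map
for x0 in(560,590,620):
  b=w[(abs(w[:,0]-x0)<2.5)];b=b[np.argsort(-b[:,1])]
  print(x0,[(int(a[1]),int(a[2])) for a in b if a[2]>18])
E
```

```text
mm/px 2.575361154774383
jarA [ 18 133 165] zt 50.2 n 106 mean [520.8 363.1] rect [397.  216.9] [440.9  39.2] 49.7
jarB [ 20 131 173] zt 48.9 n 147 mean [393.5 272.3] rect [328.7 168.6] [287.6  40. ] 57.9
blue1 [110 173 136] zt 50.2 n 102 mean [572.1 452.6] rect [422.  262.1] [544.   38.1] 51.9
blue2 [109 167 139] zt 50.3 n 105 mean [439.8 410.3] rect [371.4 237.9] [450.5  38.9] 68.1
bottle [15 11 45] zt 400.0 n 6 mean [269.3  36.2] rect [269.3  36.2] [0. 0.] 0.0
tub [ 90   1 176] zt 22.4 n 148 mean [410.8 164.9] rect [358.8 102.8] [216.9  52.8] 50.3
otub [ 14 119  75] zt 1263.8 n 4 mean [269.3  36.2] rect [269.3  36.2] [0. 0.] 0.0
ojar [  1 185 110] zt 45.7 n 37 mean [ 495.1 -329.8] rect [ 394.3 -181.1] [ 34.2 500.1] 33.8
salt [ 16  21 158] zt 74.2 n 63 mean [ 370.1 -283.4] rect [ 317.4 -134.7] [ 24.1 354.2] 19.6
4 13 5411 8.633767366307053 [640.   53.2] [443.6 248.3] 87.90626525878906 [[508.0, -164.0], [756.0, -173.0], [772.0, 270.0], [524.0, 279.0]]
24 40 1108 32.64482777273017 [627.1  71.4] [373.  158.4] 82.35440063476562 [[524.0, -103.0], [681.0, -124.0], [730.0, 246.0], [573.0, 
[... 3724 characters left out ...]
35), (7, 31), (-104, 22), (-105, 38), (-105, 33), (-112, 21), (-127, 23), (-128, 18), (-130, 18)]
590 [(249, 18), (249, 19), (243, 34), (243, 34), (242, 26), (241, 31), (130, 34), (130, 33), (128, 19), (128, 24), (128, 26), (125, 32), (125, 32), (122, 31), (122, 35), (11, 31), (11, 31), (11, 35), (8, 33), (8, 18), (3, 31), (-108, 26), (-110, 37), (-110, 35), (-110, 30), (-114, 19)]
620 [(264, 20), (263, 22), (261, 20), (259, 19), (242, 27), (241, 32), (239, 29), (238, 32), (238, 34), (237, 22), (126, 33), (124, 27), (124, 28), (121, 30), (118, 34), (118, 39), (7, 34), (7, 35), (4, 34), (4, 34), (4, 23), (0, 32), (0, 33), (-112, 36), (-112, 36), (-115, 35), (-115, 34), (-132, 19), (-135, 19)]
```

```bash
cat >> h.py <<'E'
from scipy.spatial.transform import Rotation as Ro
def grid(p):
    K=p['intrinsics'];v,u=np.mgrid[:400,:640];z=p['z_map'].astype(float)
    c=np.stack([(u-K[0,2])/K[0,0]*z,(v-K[1,2])/K[1,1]*z,z],-1);w=(c-p['t'])@p['R'];w[z<=0]=np.nan;return w
def to(x,y,z,yaw=None):
    s=bot.observe();R=Ro.from_rotvec(s['eef_rot']).as_matrix()
    cur=np.degrees(np.arctan2(R[1,1],R[0,1])); d=0 if yaw is None else (yaw-cur+90)%180-90
    tr=R.T@(np.array([x,y,z])-s['position'])/30
    print('to',(x,y,z,yaw),'trans',tr.round(2),'rz',round(-d/6,2),'| pos',s['position'].round(1),'yaw',round(cur,1),'tilt',np.degrees(np.arccos(-R[2,2])).round(2),'t',round(s['clock'],2),'w',round(s['width'],1))
def wray(p,uv):
    K=p['intrinsics'];d=(np.asarray(uv,float)-[K[0,2],K[1,2]])/[K[0,0],K[1,1]];r=np.hypot(*d)
    c=np.array([d[0]*np.sinc(r/np.pi)/1 if r==0 else d[0]/r*np.sin(r),d[1]/r*np.sin(r) if r else 0,np.cos(r)])
    return -p['R'].T@p['t'],p['R'].T@c
def atz(p,uv,z):
    o,d=wray(p,uv);return o+d*(z-o[2])/d[2]
E
python3 - <<'E'
from h import *
T=cams.grab_frame('top');W=grid(T)
for n,(c,r) in dict(jarA=(179,209),jarB=(217,258),bottle=(385,243),tub=(260,249),otub=(322,232)).items():
    w=W[r-14:r+15,c-16:c+17].reshape(-1,3)
    m=w[(w[:,2]>(12 if 'tub' in n else 36))&(w[:,2]<90)]
    rect=cv2.minAreaRect(m[:,:2].astype(np.float32))
    print(n,'z',np.percentile(m[:,2],[50,90]).round(1),'n',len(m),'median',np.median(m,0).round(1),'mid',((np.percentile(m,2,0)+np.percentile(m,98,0))/2).round(1),'rect',np.round(rect[0],1),np.round(rect[1],1),round(rect[2],1),cv2.boxPoints(rect).round(0).tolist())
to(526,367,150,-7.5)
to(394,275,150,-7.5)
E
```

```text
jarA z [44.8 48.3] n 225 median [526.  368.6  44.8] mid [526.2 368.9  44.6] rect [526.2 368.9] [42.1 38.6] 43.3 [[498.0, 368.0], [524.0, 340.0], [555.0, 369.0], [528.0, 397.0]]
jarB z [44.9 47.9] n 230 median [394.9 273.9  44.9] mid [394.5 274.3  44.5] rect [395.5 274.3] [40.6 40.1] 86.8 [[374.0, 255.0], [414.0, 253.0], [417.0, 293.0], [377.0, 296.0]]
bottle z [51.9 77.1] n 167 median [ 407.9 -144.2   51.9] mid [ 410.5 -147.1   59.3] rect [ 410.5 -147.1] [34.6 33.4] 89.1 [[394.0, -164.0], [427.0, -165.0], [427.0, -130.0], [394.0, -130.0]]
tub z [17.1 20.2] n 286 median [414.2 168.9  17.1] mid [417.  169.   17.2] rect [416.6 168.1] [36.2 56.7] 65.8 [[383.0, 163.0], [435.0, 140.0], [450.0, 173.0], [398.0, 196.0]]
otub z [15.4 18.7] n 67 median [452.8  11.9  15.4] mid [451.9  11.8  16.6] rect [451.9  11.9] [36.2 50.1] 52.1 [[421.0, 13.0], [461.0, -18.0], [483.0, 11.0], [443.0, 42.0]]
to (526, 367, 150, -7.5) trans [-10.4   -2.99   0.91] rz 11.92 | pos [285.  584.2 177.2] yaw 64.0 tilt 0.0 t 1.1 w 93.9
to (394, 275, 150, -7.5) trans [-7.79 -7.67  0.91] rz 11.92 | pos [285.  584.2 177.2] yaw 64.0 tilt 0.0 t 1.1 w 93.9
```

Call:
{"name": "servo_tool", "arguments": {"targets": [{"translation": [-2.0,-0.6,0.2],"rot": [0,0,1.15],"gripper": 0.8},{"translation": [-3.3,-0.9,0.4],"rot": [0,0,2.3],"gripper": 0.8},{"translation": [-4.6,-1.3,0.5],"rot": [0,0,3.45],"gripper": 0.8},{"translation": [-5.9,-1.7,0.6],"rot": [0,0,4.6],"gripper": 0.8},{"translation": [-7.2,-2.1,0.7],"rot": [0,0,5.75],"gripper": 0.8}], "force": 20}}

```text
clock: 1.52
position: [439.6, 443.6, 157.4]
eef_rot: [1.59, 2.709, 0.0]
wrist_force: [0.1, -0.5, -1.0]
width: 75.1
grip_force: 0.0
```

```bash
python3 -c "
from h import *
to(526,367,150,-7.5)"
```

```text
to (526, 367, 150, -7.5) trans [-3.63  1.27  0.25] rz 6.11 | pos [439.6 443.6 157.4] yaw 29.2 tilt 0.01 t 1.52 w 75.1
```

Call:
{"name": "servo_tool", "arguments": {"targets": [{"translation": [-0.9,0.3,0.1],"rot": [0,0,1.15],"gripper": 0.8},{"translation": [-1.8,0.6,0.1],"rot": [0,0,2.3],"gripper": 0.8},{"translation": [-2.7,0.9,0.2],"rot": [0,0,3.45],"gripper": 0.8},{"translation": [-3.4,1.1,0.25],"rot": [0,0,4.6],"gripper": 0.8},{"translation": [-3.6,1.25,0.25],"rot": [0,0,5.75],"gripper": 0.8}]}}

```text
clock: 1.93
position: [526.3, 366.8, 149.5]
eef_rot: [2.326, 2.111, -0.001]
wrist_force: [-0.9, 0.2, 0.1]
width: 75.4
grip_force: 0.0
```

```bash
python3 - <<'E'
from h import *
to(526,367,150,-7.5)
p=cams.grab_frame('wrist');save(p,'w1');print(p['intrinsics'],(-p['R'].T@p['t']).round(1))
for d in regions_of(p,'jam_jar_a_mid')[:5]:
  r=d['region'];v,u=np.nonzero(r);print(round(d['p'],2),np.int_(d['position']),(u.min(),u.max(),v.min(),v.max()),atz(p,d['position'],46).round(1), np.nanmedian(p['z_map'][r]))
E
```

```text
to (526, 367, 150, -7.5) trans [ 0.01 -0.01 -0.02] rz 0.33 | pos [526.3 366.8 149.5] yaw -5.5 tilt 0.05 t 1.93 w 75.4
[[309.70691629   0.         316.65160855]
 [  0.         309.70691629 202.90883802]
 [  0.           0.           1.        ]] [532.6 432.1 357.6]
0.93 [239 140] (np.int64(218), np.int64(262), np.int64(122), np.int64(162)) [452.9 431.5  46. ] 306.59875
0.89 [318 191] (np.int64(299), np.int64(337), np.int64(167), np.int64(211)) [528.7 370.   46. ] 318.1383
0.68 [359  97] (np.int64(337), np.int64(379), np.int64(78), np.int64(120)) [578.7 461.9  46. ] 296.16858
```

View pics/w1.png

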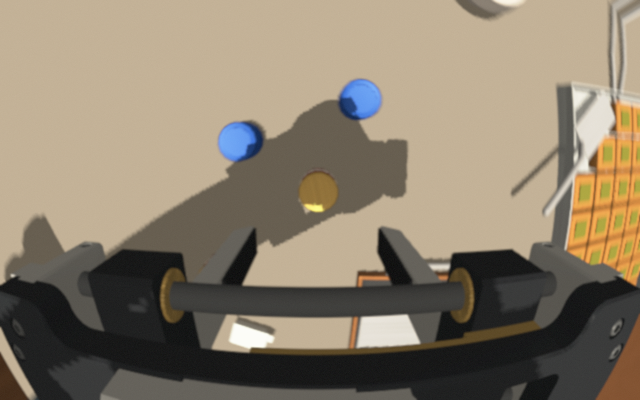

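The brass-lidded jar is at (318,191), with both blue jars clear of it, and the jar sits midway between the fingertips at (245,232) and (390,232). I'll descend now.

Call:
{"name": "servo_tool", "arguments": {"targets": [{"translation": [0.07,0.02,1.3],"rot": [0,0,0.3],"gripper": 0.8},{"translation": [0.07,0.02,2.6],"rot": [0,0,0.3],"gripper": 0.8},{"translation": [0.07,0.02,3.7],"rot": [0,0,0.3],"gripper": 0.8},{"translation": [0.07,0.02,4.5],"rot": [0,0,0.3],"gripper": 0.8},{"translation": [0.07,0.02,4.68],"rot": [0,0,0.3],"gripper": 0.8}]}}

```text
clock: 2.45
position: [520.7, 370.4, 4.3]
eef_rot: [-2.343, -2.089, 0.014]
wrist_force: [-0.6, 0.0, 0.3]
width: 75.0
grip_force: 0.0
```

Call:
{"name": "servo_tool", "arguments": {"targets": [{"translation": [0,0,0],"rot": [0,0,0],"gripper": 0.3},{"translation": [0,0,0],"rot": [0,0,0],"gripper": 0.3},{"translation": [0,0,0],"rot": [0,0,0],"gripper": 0.3},{"translation": [0,0,0],"rot": [0,0,0],"gripper": 0.3},{"translation": [0,0,0],"rot": [0,0,0],"gripper": 0.3}], "force": 20}}

```text
clock: 2.87
position: [526.4, 372.1, 11.6]
eef_rot: [2.348, 2.086, 0.005]
wrist_force: [-0.0, -0.5, 0.7]
width: 45.2
grip_force: 0.0
```

Call:
{"name": "servo_tool", "arguments": {"targets": [{"translation": [0,0,0],"rot": [0,0,0],"gripper": 0.3},{"translation": [0,0,0],"rot": [0,0,0],"gripper": 0.3},{"translation": [0,0,0],"rot": [0,0,0],"gripper": 0.3}]}}

```text
clock: 3.12
position: [526.4, 372.0, 11.2]
eef_rot: [2.349, 2.085, 0.004]
wrist_force: [0.2, -0.5, 6.3]
width: 40.6
grip_force: 20.0
```

```bash
python3 -c "
from h import *
print(bot.observe()['grip_force'])
to(527,369,150,-7.5)
to(620+3,183+26,100,-7.5)"
```

```text
20.003081560134888
to (527, 369, 150, -7.5) trans [-0.09  0.04 -4.63] rz 0.12 | pos [526.4 372.   11.2] yaw -6.8 tilt 0.16 t 3.12 w 40.6
to (623, 209, 100, -7.5) trans [-5.01  3.85 -2.96] rz 0.12 | pos [526.4 372.   11.2] yaw -6.8 tilt 0.16 t 3.12 w 40.6
```

Call:
{"name": "servo_tool", "arguments": {"targets": [{"translation": [0,0,-1.2],"rot": [0,0,0],"gripper": 0.3},{"translation": [-0.8,0.6,-2.4],"rot": [0,0,0],"gripper": 0.3},{"translation": [-1.8,1.4,-3.1],"rot": [0,0,0],"gripper": 0.3},{"translation": [-2.8,2.2,-3.3],"rot": [0,0,0],"gripper": 0.3},{"translation": [-3.8,3.0,-3.3],"rot": [0,0,0.1],"gripper": 0.3}]}}

```text
clock: 3.53
position: [602.8, 247.6, 112.0]
eef_rot: [2.357, 2.074, 0.007]
wrist_force: [1.4, -0.5, -0.9]
width: 40.5
grip_force: 20.0
```

Call:
{"name": "servo_tool", "arguments": {"targets": [{"translation": [-0.8,0.5,0],"rot": [0,0,0],"gripper": 0.3},{"translation": [-1.2,0.85,0],"rot": [0,0,0],"gripper": 0.3},{"translation": [-1.2,0.85,0],"rot": [0,0,0],"gripper": 0.3}]}}

```text
clock: 3.78
position: [622.5, 206.3, 108.0]
eef_rot: [-2.364, -2.069, 0.001]
wrist_force: [0.3, 0.3, -1.1]
width: 40.4
grip_force: 20.0
```

```bash
python3 - <<'E'
from h import *
to(623,209,60,-7.5)
p=cams.grab_frame('wrist');save(p,'w2')
T=cams.grab_frame('top');S=cams.grab_frame('side');save(S,'s2')
for k in['jam_bin_free','spread_bin_free','syrup_bin_free']:
  for d in regions_of(p,k)[:1]: print(k,d['p'],d['position'])
  for d in spot_in(p,k)[:2]: print(k,d['p'],np.int_(d['position']),atz(p,d['position'],9).round(1))
E
```

```text
to (623, 209, 60, -7.5) trans [0.09 0.01 1.6 ] rz -0.02 | pos [622.5 206.3 108. ] yaw -7.6 tilt 0.04 t 3.78 w 40.4
jam_bin_free 0.74 [353.7, 198.2]
jam_bin_free 0.81 [353 196] [659.2 200.7   9. ]
jam_bin_free 0.56 [142 247] [407.4 172.1   9. ]
spread_bin_free 0.95 [320.4, 328.1]
syrup_bin_free 0.2 [354 198] [660.2 198.4   9. ]
```

View pics/w2.png

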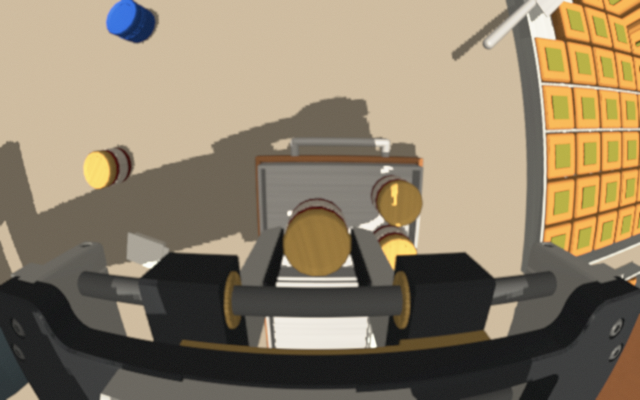

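```bash
python3 - <<'E'
from h import *
p=cams.grab_frame('wrist')
for n,uv,z in (('FL',(264,167),34),('BL',(419,168),34),('Fmid',(263,225),34),('Bmid',(419,240),34),('stock1 lid',(399,202),55),('stock2',(397,250),55)): print(n,atz(p,uv,z).round(1))
cv2.imwrite('pics/w2c.png',cv2.resize(cv2.cvtColor(p['image'][130:270,230:450],cv2.COLOR_RGB2BGR),None,fx=3,fy=3,interpolation=3))
E
```

```text
FL [576.7 248.7  34. ]
BL [721.5 230.2  34. ]
Fmid [566.5 193.4  34. ]
Bmid [718.1 157.5  34. ]
stock1 lid [694.  205.1  55. ]
stock2 [689.7 159.5  55. ]
```

View pics/w2c.png

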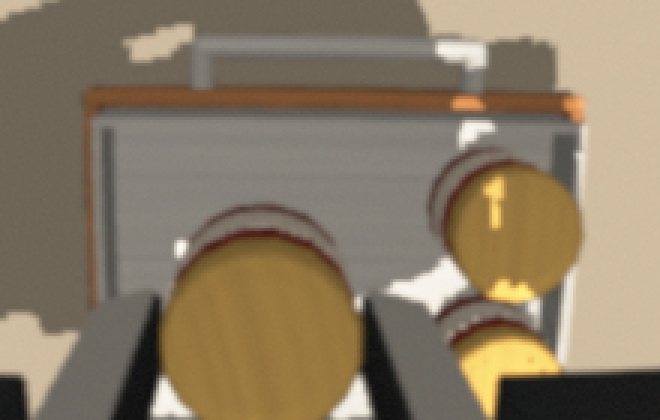

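The crop shows the held jar centred over the free floor. The bin's front-left rim corner, at full-image (261,167), agrees within 2 mm with the pose I worked out from the top view. Lowering now.

Call:
{"name": "servo_tool", "arguments": {"targets": [{"translation": [0.17,0.0,0.8],"rot": [0,0,0],"gripper": 0.3},{"translation": [0.17,0.0,1.6],"rot": [0,0,0],"gripper": 0.3},{"translation": [0.17,0.0,2.2],"rot": [0,0,0],"gripper": 0.3},{"translation": [0.17,0.0,2.5],"rot": [0,0,0],"gripper": 0.3},{"translation": [0.17,0.0,2.6],"rot": [0,0,0],"gripper": 0.3}]}}

```text
clock: 4.7
position: [620.6, 214.1, 28.5]
eef_rot: [-2.358, -2.073, 0.005]
wrist_force: [0.0, -0.0, 0.1]
width: 40.9
grip_force: 20.0
```

Call:
{"name": "servo_tool", "arguments": {"targets": [{"translation": [0,0,0.1],"rot": [0,0,0],"gripper": 0.3},{"translation": [0,0,0.15],"rot": [0,0,0],"gripper": 0.3},{"translation": [0,0,0.2],"rot": [0,0,0],"gripper": 0.3},{"translation": [0,0,0.2],"rot": [0,0,0],"gripper": 0.3}]}}

```text
clock: 5.03
position: [622.8, 214.2, 25.5]
eef_rot: [2.36, 2.073, 0.002]
wrist_force: [-0.6, -0.9, -0.0]
width: 40.6
grip_force: 20.0
```

Call:
{"name": "servo_tool", "arguments": {"targets": [{"translation": [-0.07,0,0.06],"rot": [0,0,0],"gripper": 0.3},{"translation": [-0.07,0,0.12],"rot": [0,0,0],"gripper": 0.3},{"translation": [-0.07,0,0.16],"rot": [0,0,0],"gripper": 0.3},{"translation": [-0.07,0,0.16],"rot": [0,0,0],"gripper": 0.3}]}}

```text
clock: 5.37
position: [622.0, 211.8, 20.2]
eef_rot: [2.36, 2.073, 0.0]
wrist_force: [-0.5, -0.8, 2.8]
width: 40.6
grip_force: 20.0
```

Contact has begun (2.8 N at the expected height), so I'll release.

Call:
{"name": "servo_tool", "arguments": {"targets": [{"translation": [0,0,0],"rot": [0,0,0],"gripper": 0.5},{"translation": [0,0,0],"rot": [0,0,0],"gripper": 0.55},{"translation": [0,0,0],"rot": [0,0,0],"gripper": 0.6},{"translation": [0,0,0],"rot": [0,0,0],"gripper": 0.62},{"translation": [0,0,-0.3],"rot": [0,0,0],"gripper": 0.62}]}}

```text
clock: 5.78
position: [620.2, 211.7, 26.9]
eef_rot: [-2.359, -2.072, 0.005]
wrist_force: [-0.1, -0.4, -1.2]
width: 57.7
grip_force: 0.0
```

Call:
{"name": "servo_tool", "arguments": {"targets": [{"translation": [0,0,-0.8],"rot": [0,0,0],"gripper": 0.62},{"translation": [0,0,-2.0],"rot": [0,0,0],"gripper": 0.62},{"translation": [0,0,-3.2],"rot": [0,0,0],"gripper": 0.7},{"translation": [0,0,-4.2],"rot": [0,0,0],"gripper": 0.8},{"translation": [0,0,-4.4],"rot": [0,0,0],"gripper": 0.8}]}}

```text
clock: 6.2
position: [625.5, 212.8, 168.9]
eef_rot: [2.355, 2.07, 0.016]
wrist_force: [0.3, 0.0, 0.4]
width: 73.6
grip_force: 0.0
```

```bash
python3 -c "
from h import *
to(395,274,140,-7.5)
p=cams.grab_frame('wrist')
to(395,274,140,-7.5)
save(p,'w3')
for d in regions_of(p,'jam_jar_a_mid')[:6]: print(round(d['p'],2),np.int_(d['position']),atz(p,d['position'],46).round(1),atz(p,d['position'],55).round(1))
"
```

```text
to (395, 274, 140, -7.5) trans [ 1.03 -7.89  0.88] rz 0.02 | pos [625.5 212.8 168.9] yaw -7.4 tilt 0.68 t 6.2 w 73.6
to (395, 274, 140, -7.5) trans [ 1.04 -7.87  0.83] rz 0.02 | pos [624.9 212.6 167.1] yaw -7.4 tilt 0.56 t 6.25 w 74.7
0.82 [251   2] [582.8 435.3  46. ] [584.1 431.   55. ]
0.8 [311 196] [620.9 208.   46. ] [621.2 209.9  55. ]
0.78 [152  37] [459.2 424.2  46. ] [463.8 420.2  55. ]
```

View pics/w3.png

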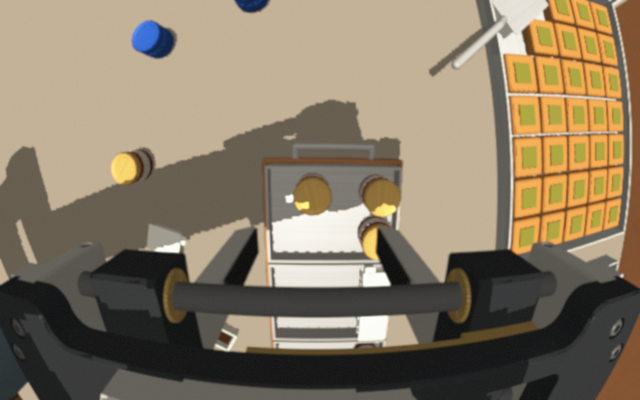

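Jar A stands upright in the bin at (311,196), clear of the stock. Next is jar B.

Call:
{"name": "servo_tool", "arguments": {"targets": [{"translation": [0.2,-1.3,0],"rot": [0,0,0],"gripper": 0.8},{"translation": [0.4,-2.7,0.1],"rot": [0,0,0],"gripper": 0.8},{"translation": [0.5,-4.1,0.3],"rot": [0,0,0],"gripper": 0.8},{"translation": [0.7,-5.4,0.5],"rot": [0,0,0],"gripper": 0.8},{"translation": [0.9,-6.6,0.7],"rot": [0,0,0],"gripper": 0.8}]}}

```text
clock: 6.72
position: [424.9, 263.8, 136.5]
eef_rot: [-2.359, -2.072, 0.008]
wrist_force: [0.3, 1.0, 1.7]
width: 75.6
grip_force: 0.0
```

Call:
{"name": "servo_tool", "arguments": {"targets": [{"translation": [0.1,-0.8,0.1],"rot": [0,0,0],"gripper": 0.8},{"translation": [0.14,-1.2,0.1],"rot": [0,0,0],"gripper": 0.8},{"translation": [0.14,-1.27,0.1],"rot": [0,0,0],"gripper": 0.8}]}}

```text
clock: 6.97
position: [389.0, 273.3, 134.8]
eef_rot: [-2.357, -2.075, 0.005]
wrist_force: [0.8, -0.2, -0.6]
width: 75.0
grip_force: 0.0
```

```bash
python3 -c "
from h import *
to(395,274,10,-7.5)
p=cams.grab_frame('wrist')
save(p,'w4')
for d in regions_of(p,'jam_jar_a_mid')[:6]: print(round(d['p'],2),np.int_(d['position']),atz(p,d['position'],46).round(1))
to(395,274,10,-7.5)
"
```

```text
to (395, 274, 10, -7.5) trans [0.06 0.21 4.16] rz 0.03 | pos [389.  273.3 134.8] yaw -7.3 tilt 0.21 t 6.97 w 75.0
0.95 [355  36] [445.6 426.8  46. ]
0.87 [464  15] [567.3 449.8  46. ]
0.68 [513 227] [612.6 210.7  46. ]
to (395, 274, 10, -7.5) trans [0.04 0.1  4.21] rz 0.02 | pos [392.  273.2 136.4] yaw -7.4 tilt 0.02 t 7.07 w 75.3
```

Call:
{"name": "servo_tool", "arguments": {"targets": [{"translation": [0,0.1,1.2],"rot": [0,0,0],"gripper": 0.8},{"translation": [0,0.1,2.4],"rot": [0,0,0],"gripper": 0.8},{"translation": [0,0.1,3.4],"rot": [0,0,0],"gripper": 0.8},{"translation": [0,0.1,4.0],"rot": [0,0,0],"gripper": 0.8},{"translation": [0,0.1,4.15],"rot": [0,0,0],"gripper": 0.8}]}}

```text
clock: 7.48
position: [393.4, 271.3, 8.6]
eef_rot: [-2.36, -2.07, 0.01]
wrist_force: [0.1, 0.1, 0.2]
width: 75.4
grip_force: 0.0
```

Call:
{"name": "servo_tool", "arguments": {"targets": [{"translation": [0,0,0],"rot": [0,0,0],"gripper": 0.3},{"translation": [0,0,0],"rot": [0,0,0],"gripper": 0.3},{"translation": [0,0,0],"rot": [0,0,0],"gripper": 0.3},{"translation": [0,0,0],"rot": [0,0,0],"gripper": 0.3},{"translation": [0,0,0],"rot": [0,0,0],"gripper": 0.3}]}}

```text
clock: 7.9
position: [395.9, 273.4, 13.6]
eef_rot: [2.359, 2.073, 0.004]
wrist_force: [0.7, 0.1, 1.3]
width: 45.3
grip_force: 0.0
```

Call:
{"name": "servo_tool", "arguments": {"targets": [{"translation": [0,0,0],"rot": [0,0,0],"gripper": 0.3},{"translation": [0,0,0],"rot": [0,0,0],"gripper": 0.3},{"translation": [0,0,0],"rot": [0,0,0],"gripper": 0.3}]}}

```text
clock: 8.15
position: [395.5, 273.3, 13.3]
eef_rot: [2.36, 2.073, 0.003]
wrist_force: [-0.3, 0.4, 5.5]
width: 40.5
grip_force: 20.0
```

```bash
python3 -c "
from h import *
to(616.6,157,110,-7.5)"
```

```text
to (616.6, 157, 110, -7.5) trans [-2.89  7.81 -3.21] rz 0.02 | pos [395.5 273.3  13.3] yaw -7.4 tilt 0.11 t 8.15 w 40.5
```

Call:
{"name": "servo_tool", "arguments": {"targets": [{"translation": [0,0,-1.2],"rot": [0,0,0],"gripper": 0.3},{"translation": [-0.4,1.0,-2.2],"rot": [0,0,0],"gripper": 0.3},{"translation": [-0.9,2.3,-3.0],"rot": [0,0,0],"gripper": 0.3},{"translation": [-1.4,3.6,-3.2],"rot": [0,0,0],"gripper": 0.3},{"translation": [-1.8,4.9,-3.2],"rot": [0,0,0],"gripper": 0.3}]}}

```text
clock: 8.57
position: [529.0, 203.3, 110.8]
eef_rot: [2.357, 2.073, 0.006]
wrist_force: [1.1, 0.8, -0.5]
width: 40.4
grip_force: 20.0
```

Call:
{"name": "servo_tool", "arguments": {"targets": [{"translation": [-0.5,1.2,0],"rot": [0,0,0],"gripper": 0.3},{"translation": [-0.9,2.3,0],"rot": [0,0,0],"gripper": 0.3},{"translation": [-1.09,2.8,0],"rot": [0,0,0],"gripper": 0.3},{"translation": [-1.09,2.9,0],"rot": [0,0,0],"gripper": 0.3},{"translation": [-1.09,2.9,0],"rot": [0,0,0],"gripper": 0.3}]}}

```text
clock: 8.98
position: [608.3, 159.8, 107.2]
eef_rot: [-2.36, -2.071, 0.002]
wrist_force: [-0.3, 0.1, -1.3]
width: 40.4
grip_force: 20.0
```

```bash
python3 -c "
from h import *
to(616.6,157,22.3,-7.5)"
```

```text
to (616.6, 157, 22.3, -7.5) trans [-0.06  0.29  2.83] rz 0.01 | pos [608.3 159.8 107.2] yaw -7.5 tilt 0.09 t 8.98 w 40.4
```

Call:
{"name": "servo_tool", "arguments": {"targets": [{"translation": [-0.05,0.2,0.8],"rot": [0,0,0],"gripper": 0.3},{"translation": [-0.05,0.2,1.6],"rot": [0,0,0],"gripper": 0.3},{"translation": [-0.05,0.2,2.1],"rot": [0,0,0],"gripper": 0.3},{"translation": [-0.05,0.2,2.3],"rot": [0,0,0],"gripper": 0.3},{"translation": [-0.05,0.2,2.35],"rot": [0,0,0],"gripper": 0.3}]}}

```text
clock: 9.4
position: [611.7, 158.8, 35.7]
eef_rot: [-2.357, -2.073, 0.005]
wrist_force: [0.7, 0.6, -0.5]
width: 40.4
grip_force: 20.0
```

Call:
{"name": "servo_tool", "arguments": {"targets": [{"translation": [0,0,0.1],"rot": [0,0,0],"gripper": 0.3},{"translation": [0,0,0.1],"rot": [0,0,0],"gripper": 0.3},{"translation": [0,0,0.1],"rot": [0,0,0],"gripper": 0.3}]}}

```text
clock: 9.65
position: [614.9, 158.2, 35.7]
eef_rot: [2.359, 2.073, 0.002]
wrist_force: [0.4, -0.4, -0.1]
width: 40.5
grip_force: 20.0
```

Fine in x and y. Now 13.4 mm further down, slowly.

Call:
{"name": "servo_tool", "arguments": {"targets": [{"translation": [0,0.03,0.15],"rot": [0,0,0],"gripper": 0.3},{"translation": [0,0.03,0.25],"rot": [0,0,0],"gripper": 0.3},{"translation": [0,0.03,0.32],"rot": [0,0,0],"gripper": 0.3},{"translation": [0,0.03,0.36],"rot": [0,0,0],"gripper": 0.3},{"translation": [0,0.03,0.36],"rot": [0,0,0],"gripper": 0.3}]}}

```text
clock: 10.07
position: [614.8, 157.7, 23.2]
eef_rot: [-2.36, -2.073, 0.001]
wrist_force: [-0.1, 0.2, -1.8]
width: 40.1
grip_force: 20.0
```

Call:
{"name": "servo_tool", "arguments": {"targets": [{"translation": [0,0,0.04],"rot": [0,0,0],"gripper": 0.3},{"translation": [0,0,0.07],"rot": [0,0,0],"gripper": 0.3},{"translation": [0,0,0.07],"rot": [0,0,0],"gripper": 0.3}]}}

```text
clock: 10.32
position: [615.4, 157.8, 22.4]
eef_rot: [2.36, 2.073, -0.0]
wrist_force: [-2.7, 0.3, 4.4]
width: 40.3
grip_force: 20.0
```

Call:
{"name": "servo_tool", "arguments": {"targets": [{"translation": [0,0,0],"rot": [0,0,0],"gripper": 0.5},{"translation": [0,0,0],"rot": [0,0,0],"gripper": 0.55},{"translation": [0,0,0],"rot": [0,0,0],"gripper": 0.6},{"translation": [0,0,0],"rot": [0,0,0],"gripper": 0.62},{"translation": [0,0,-0.3],"rot": [0,0,0],"gripper": 0.62}]}}

```text
clock: 10.73
position: [613.4, 157.6, 28.8]
eef_rot: [-2.358, -2.072, 0.005]
wrist_force: [0.1, 0.3, -0.4]
width: 58.1
grip_force: 0.0
```

Call:
{"name": "servo_tool", "arguments": {"targets": [{"translation": [0,0,-0.8],"rot": [0,0,0],"gripper": 0.62},{"translation": [0,0,-2.0],"rot": [0,0,0],"gripper": 0.62},{"translation": [0,0,-3.2],"rot": [0,0,0],"gripper": 0.7},{"translation": [0,0,-4.2],"rot": [0,0,0],"gripper": 0.7},{"translation": [0,0,-4.4],"rot": [0,0,0],"gripper": 0.7}]}}

```text
clock: 11.15
position: [618.9, 158.2, 170.4]
eef_rot: [2.355, 2.069, 0.015]
wrist_force: [1.1, 0.4, 0.7]
width: 65.6
grip_force: 0.0
```

```bash
python3 -c "
from h import *
p=cams.grab_frame('wrist')
save(p,'w5')
for d in regions_of(p,'jam_jar_a_mid')[:6]: print(round(d['p'],2),np.int_(d['position']),atz(p,d['position'],55).round(1))
to(413.5,169.5,120,66)
"
```

```text
0.92 [157   4] [464.5 408.1  55. ]
0.85 [311 151] [619.9 202.6  55. ]
to (413.5, 169.5, 120, 66) trans [-0.49 -6.77  1.48] rz -12.23 | pos [616.6 157.9 165.3] yaw -7.4 tilt 0.28 t 11.25 w 65.8
```

Call:
{"name": "servo_tool", "arguments": {"targets": [{"translation": [-0.1,-1.2,0.1],"rot": [0,0,-1.15],"gripper": 0.7},{"translation": [-0.2,-2.4,0.2],"rot": [0,0,-2.3],"gripper": 0.7},{"translation": [-0.3,-3.6,0.4],"rot": [0,0,-3.45],"gripper": 0.7},{"translation": [-0.4,-4.8,0.7],"rot": [0,0,-4.6],"gripper": 0.7},{"translation": [-0.49,-5.9,0.9],"rot": [0,0,-5.75],"gripper": 0.7}]}}

```text
clock: 11.67
position: [433.6, 165.7, 131.9]
eef_rot: [-1.629, -2.681, 0.006]
wrist_force: [-0.7, 0.2, 0.2]
width: 65.6
grip_force: 0.0
```

```bash
python3 -c "
from h import *
to(413.5,169.5,120,66)
"
```

```text
to (413.5, 169.5, 120, 66) trans [ 0.42 -0.53  0.4 ] rz -6.43 | pos [433.6 165.7 131.9] yaw 27.4 tilt 0.34 t 11.67 w 65.6
```

Call:
{"name": "servo_tool", "arguments": {"targets": [{"translation": [0.1,-0.2,0.1],"rot": [0,0,-1.15],"gripper": 0.7},{"translation": [0.2,-0.3,0.2],"rot": [0,0,-2.3],"gripper": 0.7},{"translation": [0.3,-0.4,0.3],"rot": [0,0,-3.45],"gripper": 0.7},{"translation": [0.4,-0.5,0.4],"rot": [0,0,-4.6],"gripper": 0.7},{"translation": [0.42,-0.5,0.4],"rot": [0,0,-5.75],"gripper": 0.7}]}}

```text
clock: 12.08
position: [415.7, 170.2, 120.3]
eef_rot: [-0.76, -3.043, 0.003]
wrist_force: [-0.4, -0.2, -0.6]
width: 65.5
grip_force: 0.0
```

Call:
{"name": "servo_tool", "arguments": {"targets": [{"translation": [0,0,0],"rot": [0,0,-0.65],"gripper": 0.7},{"translation": [0,0,0],"rot": [0,0,-0.65],"gripper": 0.7}]}}

```text
clock: 12.25
position: [416.7, 170.2, 121.1]
eef_rot: [-0.664, -3.066, 0.002]
wrist_force: [-0.1, 0.0, -0.2]
width: 65.5
grip_force: 0.0
```

```bash
python3 - <<'E'
from h import *
to(413.5,169.5,4,66)
p=cams.grab_frame('wrist');save(p,'w6')
for d in regions_of(p,'spread_tub_mid')[:3]:
  v,u=np.nonzero(d['region']);
  P=np.array([atz(p,(a,b),18)[:2] for a,b in zip(u,v)],np.float32);r=cv2.minAreaRect(P)
  print(round(d['p'],2),np.int_(d['position']),atz(p,d['position'],18).round(1),np.round(r[0],1),np.round(r[1],1),round(r[2],1))
to(413.5,169.5,4,66)
E
```

```text
to (413.5, 169.5, 4, 66) trans [ 0.07 -0.05  3.91] rz -0.07 | pos [416.7 170.2 121.1] yaw 65.6 tilt 0.26 t 12.25 w 65.5
0.81 [313 195] [414.7 166.8  18. ] [416.6 168.2] [35.5 55.8] 65.7
to (413.5, 169.5, 4, 66) trans [ 0.1  -0.07  3.93] rz -0.1 | pos [417.4 170.2 121.9] yaw 65.4 tilt 0.18 t 12.35 w 66.0
```

View pics/w6.png

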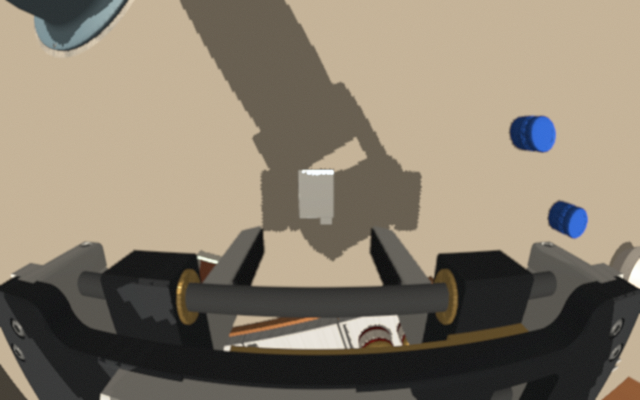

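The tub is at (316,195) with its long side square to the closing line, centred between the fingers, tab towards the caddy.

Call:
{"name": "servo_tool", "arguments": {"targets": [{"translation": [0.1,-0.05,1.2],"rot": [0,0,0],"gripper": 0.7},{"translation": [0.1,-0.05,2.4],"rot": [0,0,0],"gripper": 0.7},{"translation": [0.1,-0.05,3.2],"rot": [0,0,0],"gripper": 0.7},{"translation": [0.1,-0.05,3.5],"rot": [0,0,0],"gripper": 0.7},{"translation": [0.1,-0.05,3.6],"rot": [0,0,0],"gripper": 0.7}]}}

```text
clock: 12.77
position: [413.2, 169.9, 13.4]
eef_rot: [-0.667, -3.065, 0.003]
wrist_force: [0.4, 0.3, 0.2]
width: 66.0
grip_force: 0.0
```

Call:
{"name": "servo_tool", "arguments": {"targets": [{"translation": [0,0,0],"rot": [0,0,0],"gripper": 0.6},{"translation": [0,0,0],"rot": [0,0,0],"gripper": 0.6},{"translation": [0,0,0],"rot": [0,0,0],"gripper": 0.6}]}}

```text
clock: 13.02
position: [416.9, 170.5, 17.3]
eef_rot: [0.666, 3.067, 0.002]
wrist_force: [0.5, 0.2, -0.6]
width: 56.4
grip_force: 0.0
```

```bash
python3 -c "
from h import *
to(413.8,169.4,4,66)
"
```

```text
to (413.8, 169.4, 4, 66) trans [ 0.08 -0.08  0.44] rz -0.09 | pos [416.9 170.5  17.3] yaw 65.5 tilt 0.19 t 13.02 w 56.4
```

Call:
{"name": "servo_tool", "arguments": {"targets": [{"translation": [0.07,-0.04,0.15],"rot": [0,0,0],"gripper": 0.6},{"translation": [0.07,-0.04,0.3],"rot": [0,0,0],"gripper": 0.6},{"translation": [0.07,-0.04,0.42],"rot": [0,0,0],"gripper": 0.6},{"translation": [0.07,-0.04,0.42],"rot": [0,0,0],"gripper": 0.6},{"translation": [0.07,-0.04,0.42],"rot": [0,0,0],"gripper": 0.6}]}}

```text
clock: 13.43
position: [412.6, 170.0, 2.7]
eef_rot: [-0.667, -3.069, 0.0]
wrist_force: [0.7, 0.6, 1.0]
width: 56.2
grip_force: 0.0
```

Call:
{"name": "servo_tool", "arguments": {"targets": [{"translation": [0,0,0],"rot": [0,0,0],"gripper": 0.3},{"translation": [0,0,0],"rot": [0,0,0],"gripper": 0.3},{"translation": [0,0,0],"rot": [0,0,0],"gripper": 0.3},{"translation": [0,0,0],"rot": [0,0,0],"gripper": 0.3},{"translation": [0,0,0],"rot": [0,0,0],"gripper": 0.3}], "force": 10}}

```text
clock: 13.85
position: [412.9, 170.1, 3.1]
eef_rot: [0.667, 3.07, 0.0]
wrist_force: [0.4, -0.1, 0.7]
width: 29.0
grip_force: 0.0
```

```bash
python3 -c "
from h import *
print(bot.observe()['grip_force'])
to(604,65,100,66)
"
```

```text
0.0
to (604, 65, 100, 66) trans [-7.25 -0.54 -3.23] rz -0.08 | pos [412.9 170.1   3.1] yaw 65.5 tilt 0.01 t 13.85 w 29.0
```

```bash
python3 - <<'E'
from h import *
p=cams.grab_frame('wrist');save(p,'w7')
T=cams.grab_frame('top')
a=cv2.resize(p['image'][100:300,180:480],None,fx=2,fy=2,interpolation=3);b=cv2.resize(T['image'][215:275,220:310],(600,400),interpolation=3)
cv2.imwrite('pics/c7.png',cv2.resize(cv2.cvtColor(np.vstack([a,b]),cv2.COLOR_RGB2BGR),(450,600)))
print(bot.observe()['width'],bot.observe()['grip_force'])
E
```

```text
28.371854267188898 0.0
```

View pics/c7.png

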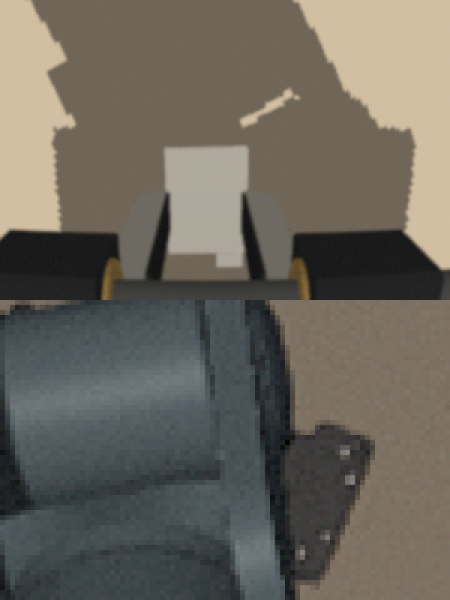

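The tub is between the fingers and narrows below its rim, so the command simply stopped short. I'll close further.

Call:
{"name": "servo_tool", "arguments": {"targets": [{"translation": [0,0,0],"rot": [0,0,0],"gripper": 0.1},{"translation": [0,0,0],"rot": [0,0,0],"gripper": 0.1},{"translation": [0,0,0],"rot": [0,0,0],"gripper": 0.1}], "force": 10}}

```text
clock: 14.2
position: [412.9, 170.1, 3.0]
eef_rot: [0.667, 3.07, 0.0]
wrist_force: [-0.4, 0.7, 0.1]
width: 11.9
grip_force: 0.0
```

```bash
python3 - <<'E'
from h import *
p=cams.grab_frame('wrist')
K=p['intrinsics']
def proj(X):
  c=p['R']@X+p['t'];th=np.arccos(c[2]/np.linalg.norm(c));h=c[:2]/np.hypot(*c[:2]);return (h*th*K[0,0]+[K[0,2],K[1,2]])
print(proj(bot.observe()['position']),proj(np.array([413.9,169.4,18.])))
for d in regions_of(p,'spread_tub_mid')[:2]:
  v,u=np.nonzero(d['region']);P=np.array([atz(p,(a,b),18)[:2] for a,b in zip(u,v)],np.float32);r=cv2.minAreaRect(P);print(d['p'],np.int_(d['position']),r)
cv2.imwrite('pics/c8.png',cv2.resize(cv2.cvtColor(p['image'][130:290,200:440],cv2.COLOR_RGB2BGR),None,fx=3,fy=3,interpolation=3))
E
```

```text
[317.68447869 226.32504866] [317.478758   234.90241732]
0.75 [313 218] ((415.52801513671875, 167.99957275390625), (35.96475601196289, 56.476112365722656), 65.57756805419922)
```

View pics/c8.png

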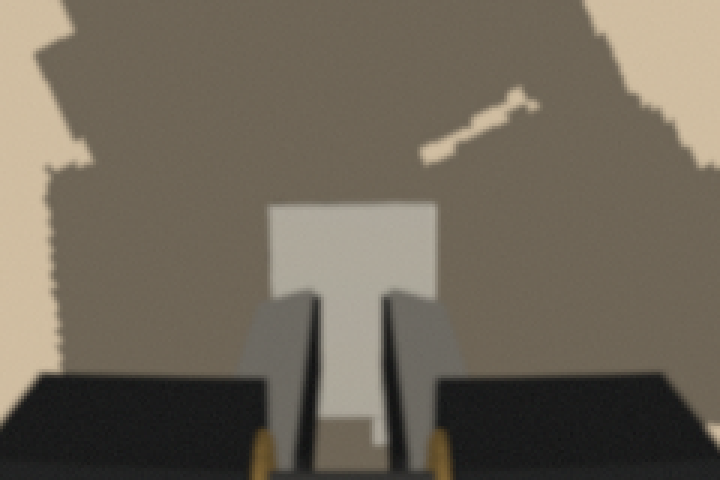

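```bash
python3 - <<'E'
from h import *
p=cams.grab_frame('wrist')
def w(u,v):
  o,d=wray(p,(u,v));f=p['R'].T@np.array([0,0,1.]);z=np.median(p['z_map'][v-1:v+2,u-1:u+2]);return (o+d*z/(d@f)).round(1)
for n,u,v in(('Ltip',299,230),('Ltip2',297,234),('Rtip',334,230),('Lfin',293,245),('lid near',317,205),('lid',318,235),('lid2',318,255),('lid side',280,215),('table',240,215),('table2',330,280)): print(n,w(u,v))
print(bot.observe()['position'])
E
```

```text
Ltip [399.7 164.1  40.4]
Ltip2 [399.5 163.3  46.9]
Rtip [408.2 182.5  39.9]
Lfin [398.9 162.5  64.7]
lid near [395.2 177.5  18.4]
lid [414.2 169.6  17.6]
lid2 [427.2 163.8  18. ]
lid side [394.9 148.9   0.9]
table [383.  122.2   0.5]
table2 [407.6 177.7  99.9]
[412.84563015 170.04665439   2.98716601]
```

```bash
python3 - <<'E'
from h import *
S=cams.grab_frame('side');W=grid(S)
w=W.reshape(-1,3);m=(abs(w[:,0]-413)<45)&(abs(w[:,1]-170)<45)&(w[:,2]>5)&(w[:,2]<110)
q=w[m];print(len(q));
for z in range(5,110,7):
  a=q[(q[:,2]>=z)&(q[:,2]<z+7)]
  if len(a): print(z,len(a),a.min(0).round(),a.max(0).round())
v,u=np.nonzero(m.reshape(400,640));print(u.min(),u.max(),v.min(),v.max())
c=S['image'][max(v.min()-20,0):v.max()+25,u.min()-30:u.max()+30]
cv2.imwrite('pics/s8.png',cv2.resize(cv2.cvtColor(c,cv2.COLOR_RGB2BGR),None,fx=5,fy=5,interpolation=3));print(c.shape)
E
```

```text
406
5 33 [378. 163.   5.] [447. 213.  12.]
12 110 [384. 150.  12.] [448. 193.  19.]
19 28 [388. 158.  19.] [444. 197.  25.]
26 3 [407. 159.  30.] [416. 178.  31.]
33 13 [399. 161.  34.] [428. 182.  40.]
40 26 [397. 154.  41.] [427. 186.  47.]
47 25 [397. 157.  48.] [427. 189.  54.]
54 20 [399. 154.  54.] [427. 187.  61.]
61 21 [398. 158.  62.] [426. 189.  68.]
68 24 [398. 156.  68.] [426. 190.  75.]
75 29 [398. 154.  75.] [427. 189.  82.]
82 23 [397. 159.  82.] [426. 187.  89.]
89 23 [397. 154.  90.] [427. 189.  96.]
96 16 [399. 162.  96.] [421. 189. 103.]
103 12 [397. 155. 103.] [419. 188. 110.]
318 341 224 261
(82, 83, 3)
```

View pics/s8.png

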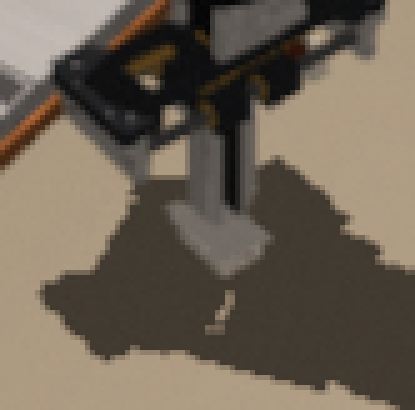

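Both the side and wrist views show the real fingertips at z≈33–36 while the reported TCP is 3. So the fingers end about 31 mm above the reported TCP, and they closed above the tub's lid. The tub is untouched. I'll open and go lower in small steps, watching the force.

Call:
{"name": "servo_tool", "arguments": {"targets": [{"translation": [0,0,0],"rot": [0,0,0],"gripper": 0.65},{"translation": [0,0,0],"rot": [0,0,0],"gripper": 0.65},{"translation": [0,0,0],"rot": [0,0,0],"gripper": 0.65},{"translation": [0,0,0],"rot": [0,0,0],"gripper": 0.65},{"translation": [0,0,0],"rot": [0,0,0],"gripper": 0.65}]}}

```text
clock: 14.82
position: [412.8, 170.1, 3.0]
eef_rot: [0.667, 3.07, -0.0]
wrist_force: [-0.5, 0.3, 0.1]
width: 39.2
grip_force: 0.0
```

Call:
{"name": "servo_tool", "arguments": {"targets": [{"translation": [0,0,0.15],"rot": [0,0,0],"gripper": 0.65},{"translation": [0,0,0.3],"rot": [0,0,0],"gripper": 0.65},{"translation": [0,0,0.45],"rot": [0,0,0],"gripper": 0.65},{"translation": [0,0,0.5],"rot": [0,0,0],"gripper": 0.65},{"translation": [0,0,0.5],"rot": [0,0,0],"gripper": 0.65}]}}

```text
clock: 15.23
position: [412.1, 169.9, -12.8]
eef_rot: [-0.666, -3.069, 0.001]
wrist_force: [0.6, -0.8, 0.5]
width: 61.1
grip_force: 0.0
```

```bash
python3 - <<'E'
from h import *
S=cams.grab_frame('side');w=grid(S).reshape(-1,3)
p=cams.grab_frame('wrist')
f=p['R'].T@np.array([0,0,1.])
for u in (262,266,372,368):
  out=[]
  for v in range(218,244,2):
    o,d=wray(p,(u,v));z=p['z_map'][v,u];out.append((v,(o+d*z/(d@f)).round(0).tolist()))
  print(u,out)
q=w[(abs(w[:,0]-413)<60)&(abs(w[:,1]-170)<60)&(w[:,2]>5)&(w[:,2]<60)&(np.hypot(w[:,0]-413,w[:,1]-170)>32)]
for z in range(5,60,5):
  a=q[(q[:,2]>=z)&(q[:,2]<z+5)]; print(z,len(a),a.mean(0).round() if len(a) else '')
print(bot.observe()['position'],bot.observe()['wrist_force'])
E
```

```text
262 [(218, [388.0, 141.0, 1.0]), (220, [389.0, 140.0, 2.0]), (222, [391.0, 139.0, 1.0]), (224, [392.0, 138.0, 1.0]), (226, [390.0, 143.0, 18.0]), (228, [390.0, 144.0, 22.0]), (230, [390.0, 144.0, 25.0]), (232, [391.0, 144.0, 26.0]), (234, [392.0, 144.0, 28.0]), (236, [392.0, 144.0, 31.0]), (238, [392.0, 145.0, 35.0]), (240, [394.0, 144.0, 35.0]), (242, [394.0, 144.0, 35.0])]
266 [(218, [389.0, 143.0, 1.0]), (220, [391.0, 142.0, -0.0]), (222, [392.0, 142.0, 2.0]), (224, [393.0, 141.0, 1.0]), (226, [395.0, 140.0, -0.0]), (228, [395.0, 140.0, 2.0]), (230, [393.0, 144.0, 17.0]), (232, [393.0, 145.0, 21.0]), (234, [395.0, 143.0, 19.0]), (236, [396.0, 143.0, 20.0]), (238, [397.0, 142.0, 19.0]), (240, [398.0, 142.0, 20.0]), (242, [399.0, 141.0, 20.0])]
372 [(218, [418.0, 207.0, 1.0]), (220, [420.0, 206.0, 1.0]), (222, [421.0, 206.0, -0.0]), (224, [422.0, 205.0, 1.0]), (226, [417.0, 204.0, 18.0]), (228, [418.0, 203.0, 20.0]), (230, [417.0, 203.0, 25.0]), (232, [418.0, 202.0, 27.0]), (234, [418.0, 202.0, 28.0]), (236, [418.0, 201.0, 31.0]), (238, [418.0, 201.0, 34.0]), (240, [418.0, 200.0, 36.0]), (242, [420.0, 200.0, 35.0])]
368 [(218, [417.0, 204.0, 1.0]), (220, [419.0, 204.0, 1.0]), (222, [420.0, 203.0, 1.0]), (224, [421.0, 203.0, 0.0]), (226, [423.0, 202.0, 0.0]), (228, [424.0, 202.0, 1.0]), (230, [418.0, 201.0, 21.0]), (232, [418.0, 200.0, 24.0]), (234, [419.0, 200.0, 24.0]), (236, [420.0, 199.0, 24.0]), (238, [421.0, 199.0, 23.0]), (240, [422.0, 198.0, 24.0]), (242, [423.0, 198.0, 25.0])]
5 12 [397. 157.   6.]
10 0 
15 4 [398. 140.  17.]
20 10 [407. 173.  23.]
25 14 [409. 168.  27.]
30 17 [411. 176.  32.]
35 17 [411. 176.  37.]
40 18 [411. 177.  42.]
45 14 [405. 168.  48.]
50 9 [415. 185.  52.]
55 16 [409. 174.  57.]
[412.72728789 170.03489447 -12.19307614] [0.73444782 0.00980836 0.37122459]
```

Both views now put the tip at z≈18 with the TCP reported at −12, so the offset is 30 mm. I'll lower to a reported −26.5, which is a real tip height of about 3.5.

Call:
{"name": "servo_tool", "arguments": {"targets": [{"translation": [0,0,0.15],"rot": [0,0,0],"gripper": 0.62},{"translation": [0,0,0.3],"rot": [0,0,0],"gripper": 0.62},{"translation": [0,0,0.42],"rot": [0,0,0],"gripper": 0.62},{"translation": [0,0,0.46],"rot": [0,0,0],"gripper": 0.62},{"translation": [0,0,0.46],"rot": [0,0,0],"gripper": 0.62}]}}

```text
clock: 15.75
position: [412.3, 170.0, -26.4]
eef_rot: [-0.666, -3.069, 0.001]
wrist_force: [-1.0, 0.7, -0.8]
width: 58.4
grip_force: 0.0
```

Call:
{"name": "servo_tool", "arguments": {"targets": [{"translation": [0,0,0],"rot": [0,0,0],"gripper": 0.2},{"translation": [0,0,0],"rot": [0,0,0],"gripper": 0.2},{"translation": [0,0,0],"rot": [0,0,0],"gripper": 0.2},{"translation": [0,0,0],"rot": [0,0,0],"gripper": 0.2},{"translation": [0,0,0],"rot": [0,0,0],"gripper": 0.2}], "force": 10}}

```text
clock: 16.17
position: [413.0, 170.1, -25.6]
eef_rot: [0.666, 3.07, 0.0]
wrist_force: [-0.5, 0.3, 0.3]
width: 36.0
grip_force: 10.0
```

```bash
python3 -c "
from h import *
print(bot.observe()['grip_force'],bot.observe()['wrist_force'])
to(604,65,80,66)
"
```

```text
9.971799552440643 [-0.47359063  0.32415839  0.30798682]
to (604, 65, 80, 66) trans [-7.25 -0.55 -3.52] rz -0.08 | pos [413.  170.1 -25.6] yaw 65.5 tilt 0.02 t 16.17 w 36.0
```

Call:
{"name": "servo_tool", "arguments": {"targets": [{"translation": [0,0,-1.1],"rot": [0,0,0],"gripper": 0.2},{"translation": [-0.8,-0.1,-2.2],"rot": [0,0,0],"gripper": 0.2},{"translation": [-2.0,-0.15,-2.9],"rot": [0,0,0],"gripper": 0.2},{"translation": [-3.3,-0.25,-3.2],"rot": [0,0,0],"gripper": 0.2},{"translation": [-4.6,-0.35,-3.2],"rot": [0,0,0],"gripper": 0.2}]}}

```text
clock: 16.58
position: [537.7, 102.6, 73.8]
eef_rot: [0.664, 3.064, 0.002]
wrist_force: [0.5, 0.3, 1.1]
width: 35.8
grip_force: 10.0
```

Call:
{"name": "servo_tool", "arguments": {"targets": [{"translation": [-1.2,-0.1,0],"rot": [0,0,0],"gripper": 0.2},{"translation": [-2.1,-0.15,0],"rot": [0,0,0],"gripper": 0.2},{"translation": [-2.55,-0.2,0],"rot": [0,0,0],"gripper": 0.2},{"translation": [-2.65,-0.2,0],"rot": [0,0,0],"gripper": 0.2},{"translation": [-2.65,-0.2,0],"rot": [0,0,0],"gripper": 0.2}]}}

```text
clock: 17.0
position: [604.1, 64.5, 69.9]
eef_rot: [-0.668, -3.069, -0.0]
wrist_force: [0.0, -0.6, -0.5]
width: 36.1
grip_force: 10.0
```

```bash
python3 -c "
from h import *
to(604,65,-16.6,75)
"
```

```text
to (604, 65, -16.6, 75) trans [0.01 0.01 2.88] rz -1.59 | pos [604.1  64.5  69.9] yaw 65.5 tilt 0.03 t 17.0 w 36.1
```

Call:
{"name": "servo_tool", "arguments": {"targets": [{"translation": [0,0,0.7],"rot": [0,0,-0.8],"gripper": 0.2},{"translation": [0,0,1.3],"rot": [0,0,-1.6],"gripper": 0.2},{"translation": [0,0,1.9],"rot": [0,0,-1.6],"gripper": 0.2},{"translation": [0,0,2.2],"rot": [0,0,-1.6],"gripper": 0.2},{"translation": [0,0,2.3],"rot": [0,0,-1.6],"gripper": 0.2}]}}

```text
clock: 17.42
position: [601.3, 65.7, -0.8]
eef_rot: [-0.406, -3.111, 0.0]
wrist_force: [-0.2, 1.3, 0.4]
width: 36.1
grip_force: 10.0
```

Call:
{"name": "servo_tool", "arguments": {"targets": [{"translation": [0,0,0.1],"rot": [0,0,0],"gripper": 0.2},{"translation": [0,0,0.2],"rot": [0,0,0],"gripper": 0.2},{"translation": [0,0,0.3],"rot": [0,0,0],"gripper": 0.2},{"translation": [0,0,0.3],"rot": [0,0,0],"gripper": 0.2},{"translation": [0,0,0.3],"rot": [0,0,0],"gripper": 0.2}]}}

```text
clock: 17.83
position: [604.2, 64.8, -7.4]
eef_rot: [0.407, 3.114, 0.0]
wrist_force: [0.6, -0.4, -1.1]
width: 35.9
grip_force: 10.0
```

Call:
{"name": "servo_tool", "arguments": {"targets": [{"translation": [0,0,0.1],"rot": [0,0,0],"gripper": 0.2},{"translation": [0,0,0.2],"rot": [0,0,0],"gripper": 0.2},{"translation": [0,0,0.27],"rot": [0,0,0],"gripper": 0.2},{"translation": [0,0,0.3],"rot": [0,0,0],"gripper": 0.2},{"translation": [0,0,0.3],"rot": [0,0,0],"gripper": 0.2}]}}

```text
clock: 18.25
position: [603.8, 64.8, -16.7]
eef_rot: [-0.407, -3.114, 0.0]
wrist_force: [-1.5, -0.7, 3.4]
width: 35.9
grip_force: 10.0
```

Call:
{"name": "servo_tool", "arguments": {"targets": [{"translation": [0,0,0],"rot": [0,0,0],"gripper": 0.45},{"translation": [0,0,0],"rot": [0,0,0],"gripper": 0.5},{"translation": [0,0,0],"rot": [0,0,0],"gripper": 0.55},{"translation": [0,0,0],"rot": [0,0,0],"gripper": 0.55},{"translation": [0,0,-0.2],"rot": [0,0,0],"gripper": 0.55}]}}

```text
clock: 18.67
position: [602.8, 64.9, -11.9]
eef_rot: [-0.407, -3.113, 0.0]
wrist_force: [-0.2, -0.1, -0.9]
width: 51.7
grip_force: 0.0
```

Call:
{"name": "servo_tool", "arguments": {"targets": [{"translation": [0,0,-0.8],"rot": [0,0,0],"gripper": 0.55},{"translation": [0,0,-2.0],"rot": [0,0,0],"gripper": 0.6},{"translation": [0,0,-3.2],"rot": [0,0,0],"gripper": 0.7},{"translation": [0,0,-4.2],"rot": [0,0,0],"gripper": 0.8},{"translation": [0,0,-4.8],"rot": [0,0,0],"gripper": 0.8}]}}

```text
clock: 19.08
position: [605.9, 64.7, 138.1]
eef_rot: [0.406, 3.109, 0.001]
wrist_force: [0.3, 0.1, 1.2]
width: 72.3
grip_force: 0.0
```

```bash
python3 -c "
from h import *
p=cams.grab_frame('wrist');save(p,'w9')
for k in ('spread_tub_mid','jam_jar_a_mid'):
  for d in regions_of(p,k)[:3]: print(k,round(d['p'],2),np.int_(d['position']),atz(p,d['position'],27).round(1),atz(p,d['position'],55).round(1))
to(410.5,-147,110,-7.5)
"
```

```text
spread_tub_mid 0.84 [311 191] [602.2  59.3  27. ] [596.8  61.2  55. ]
jam_jar_a_mid 0.65 [451 179] [627.6 213.4  27. ] [620.  201.8  55. ]
jam_jar_a_mid 0.59 [587 107] [579.7 456.6  27. ] [576.3 423.6  55. ]
to (410.5, -147, 110, -7.5) trans [ 4.46 -8.49  0.82] rz 13.77 | pos [605.1  64.8 135.2] yaw 75.1 tilt 0.23 t 19.23 w 75.2
```

View pics/w9.png

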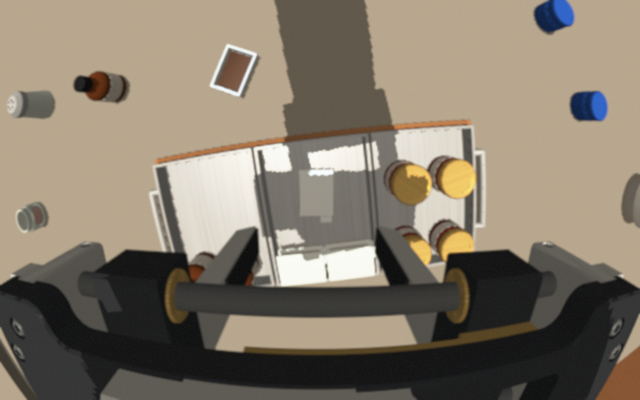

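Both jars and the tub stand correctly in the bins: jars at (408,183) and (453,178), tub lying flat at (316,192). The bottle at (103,86) still stands free on the counter. The yaw can stay as it is, so I'll move to the bottle.

Call:
{"name": "servo_tool", "arguments": {"targets": [{"translation": [0.6,-1.1,0],"rot": [0,0,0],"gripper": 0.8},{"translation": [1.2,-2.3,0.2],"rot": [0,0,0],"gripper": 0.8},{"translation": [1.8,-3.5,0.3],"rot": [0,0,0],"gripper": 0.8},{"translation": [2.4,-4.7,0.5],"rot": [0,0,0],"gripper": 0.8},{"translation": [3.0,-5.8,0.7],"rot": [0,0,0],"gripper": 0.8}]}}

```text
clock: 19.65
position: [469.3, -80.7, 109.7]
eef_rot: [-0.406, -3.112, -0.001]
wrist_force: [0.3, 0.3, 0.0]
width: 75.3
grip_force: 0.0
```

Call:
{"name": "servo_tool", "arguments": {"targets": [{"translation": [0.6,-1.1,0.1],"rot": [0,0,0],"gripper": 0.8},{"translation": [1.1,-2.1,0.1],"rot": [0,0,0],"gripper": 0.8},{"translation": [1.4,-2.6,0.1],"rot": [0,0,0],"gripper": 0.8},{"translation": [1.45,-2.7,0.1],"rot": [0,0,0],"gripper": 0.8},{"translation": [1.45,-2.7,0.1],"rot": [0,0,0],"gripper": 0.8}]}}

```text
clock: 20.07
position: [408.1, -147.1, 107.7]
eef_rot: [-0.411, -3.112, -0.002]
wrist_force: [0.8, -0.1, 0.2]
width: 74.8
grip_force: 0.0
```

```bash
python3 - <<'E'
from h import *
p=cams.grab_frame('wrist')
f=p['R'].T@np.array([0,0,1.])
for d in regions_of(p,'syrup_bottle_mid')[:3]:
  v,u=np.nonzero(d['region']);P=[]
  for a,b in zip(u,v):
    o,r=wray(p,(a,b))
    if p['z_map'][b,a]>0:P.append(o+r*p['z_map'][b,a]/(r@f))
  P=np.array(P);C=P[(P[:,2]>68)&(P[:,2]<85)];B=P[(P[:,2]>5)&(P[:,2]<44)]
  print(round(d['p'],2),np.int_(d['position']),'cap',C.mean(0).round(1),np.percentile(C,[5,95],axis=0).round(0).tolist(),'zmax',np.percentile(P[:,2],98).round(1),'body',np.percentile(B,[2,98],axis=0).round(0).tolist())
to(410.5,-147,-22,75)
E
```

```text
0.75 [318 204] cap [ 409.5 -147.4   76.1] [[402.0, -155.0, 73.0], [418.0, -140.0, 78.0]] zmax 77.5 body [[392.0, -162.0, 6.0], [406.0, -130.0, 43.0]]
to (410.5, -147, -22, 75) trans [-0.05 -0.01  4.35] rz 0.02 | pos [ 409.3 -146.5  108.4] yaw 75.1 tilt 0.09 t 20.17 w 75.1
```

The wrist view puts the cap at (409.5, −147.4, 76), matching the top view. Descending.

Call:
{"name": "servo_tool", "arguments": {"targets": [{"translation": [-0.03,-0.02,1.1],"rot": [0,0,0],"gripper": 0.8},{"translation": [-0.03,-0.02,2.2],"rot": [0,0,0],"gripper": 0.8},{"translation": [-0.03,-0.02,3.2],"rot": [0,0,0],"gripper": 0.8},{"translation": [-0.03,-0.02,4.0],"rot": [0,0,0],"gripper": 0.8},{"translation": [-0.03,-0.02,4.25],"rot": [0,0,0],"gripper": 0.8}]}}

```text
clock: 20.58
position: [407.8, -145.1, -22.2]
eef_rot: [-0.403, -3.109, -0.006]
wrist_force: [-0.5, 0.4, 0.9]
width: 75.2
grip_force: 0.0
```

Call:
{"name": "servo_tool", "arguments": {"targets": [{"translation": [0,0,0],"rot": [0,0,0],"gripper": 0.6},{"translation": [0,0,0],"rot": [0,0,0],"gripper": 0.4},{"translation": [0,0,0],"rot": [0,0,0],"gripper": 0.2},{"translation": [0,0,0],"rot": [0,0,0],"gripper": 0.2},{"translation": [0,0,0],"rot": [0,0,0],"gripper": 0.2}], "force": 20}}

```text
clock: 21.0
position: [411.2, -148.8, -16.9]
eef_rot: [0.407, 3.112, -0.002]
wrist_force: [0.3, 0.2, -0.0]
width: 45.6
grip_force: 0.0
```

Call:
{"name": "servo_tool", "arguments": {"targets": [{"translation": [0,0,0],"rot": [0,0,0],"gripper": 0.2},{"translation": [0,0,0],"rot": [0,0,0],"gripper": 0.2},{"translation": [0,0,0],"rot": [0,0,0],"gripper": 0.2}]}}

```text
clock: 21.25
position: [410.7, -148.4, -17.5]
eef_rot: [0.408, 3.114, -0.0]
wrist_force: [-0.6, 2.0, 5.6]
width: 35.5
grip_force: 20.0
```

```bash
python3 -c "
from h import *
print(bot.observe()['grip_force'],bot.observe()['wrist_force'])
to(589,-53,80,75)
"
```

```text
20.000879250001162 [-0.63827066  2.02778046  5.63188661]
to (589, -53, 80, 75) trans [-4.93  4.6  -3.24] rz 0.01 | pos [ 410.7 -148.4  -17.5] yaw 75.1 tilt 0.07 t 21.25 w 35.5
```

Call:
{"name": "servo_tool", "arguments": {"targets": [{"translation": [0,0,-1.1],"rot": [0,0,0],"gripper": 0.2},{"translation": [-0.5,0.4,-2.2],"rot": [0,0,0],"gripper": 0.2},{"translation": [-1.3,1.2,-3.0],"rot": [0,0,0],"gripper": 0.2},{"translation": [-2.2,2.0,-3.2],"rot": [0,0,0],"gripper": 0.2},{"translation": [-3.1,2.8,-3.2],"rot": [0,0,0],"gripper": 0.2}]}}

```text
clock: 21.67
position: [524.6, -90.9, 80.8]
eef_rot: [0.408, 3.109, -0.003]
wrist_force: [-0.2, -0.6, -1.2]
width: 35.3
grip_force: 20.0
```

Call:
{"name": "servo_tool", "arguments": {"targets": [{"translation": [-0.8,0.8,0],"rot": [0,0,0],"gripper": 0.2},{"translation": [-1.4,1.4,0],"rot": [0,0,0],"gripper": 0.2},{"translation": [-1.75,1.7,0],"rot": [0,0,0],"gripper": 0.2},{"translation": [-1.8,1.8,0],"rot": [0,0,0],"gripper": 0.2},{"translation": [-1.8,1.8,0],"rot": [0,0,0],"gripper": 0.2}]}}

```text
clock: 22.08
position: [587.4, -52.0, 77.1]
eef_rot: [-0.405, -3.114, 0.0]
wrist_force: [-0.3, 1.1, -0.6]
width: 35.5
grip_force: 20.0
```

```bash
python3 -c "
from h import *
to(587,-53,-8.5,75)
"
```

```text
to (587, -53, -8.5, 75) trans [ 0.   -0.03  2.85] rz 0.03 | pos [587.4 -52.   77.1] yaw 75.2 tilt 0.07 t 22.08 w 35.5
```

Call:
{"name": "servo_tool", "arguments": {"targets": [{"translation": [0,0,0.7],"rot": [0,0,0],"gripper": 0.2},{"translation": [0,0,1.4],"rot": [0,0,0],"gripper": 0.2},{"translation": [0,0,1.9],"rot": [0,0,0],"gripper": 0.2},{"translation": [0,0,2.2],"rot": [0,0,0],"gripper": 0.2},{"translation": [0,0,2.3],"rot": [0,0,0],"gripper": 0.2}]}}

```text
clock: 22.5
position: [585.3, -52.7, 6.8]
eef_rot: [-0.408, -3.111, -0.001]
wrist_force: [-0.6, -0.1, -1.6]
width: 35.3
grip_force: 20.0
```

Call:
{"name": "servo_tool", "arguments": {"targets": [{"translation": [0,0,0.1],"rot": [0,0,0],"gripper": 0.2},{"translation": [0,0,0.2],"rot": [0,0,0],"gripper": 0.2},{"translation": [0,0,0.3],"rot": [0,0,0],"gripper": 0.2},{"translation": [0,0,0.3],"rot": [0,0,0],"gripper": 0.2},{"translation": [0,0,0.3],"rot": [0,0,0],"gripper": 0.2}]}}

```text
clock: 22.92
position: [587.9, -52.6, 0.1]
eef_rot: [0.407, 3.114, -0.0]
wrist_force: [0.4, 0.4, -1.0]
width: 35.5
grip_force: 20.0
```

Call:
{"name": "servo_tool", "arguments": {"targets": [{"translation": [0,0,0.1],"rot": [0,0,0],"gripper": 0.2},{"translation": [0,0,0.2],"rot": [0,0,0],"gripper": 0.2},{"translation": [0,0,0.25],"rot": [0,0,0],"gripper": 0.2},{"translation": [0,0,0.28],"rot": [0,0,0],"gripper": 0.2},{"translation": [0,0,0.28],"rot": [0,0,0],"gripper": 0.2}]}}

```text
clock: 23.33
position: [587.5, -52.4, -8.4]
eef_rot: [-0.407, -3.114, -0.0]
wrist_force: [-2.0, 1.1, 4.0]
width: 36.0
grip_force: 20.0
```

Call:
{"name": "servo_tool", "arguments": {"targets": [{"translation": [0,0,0],"rot": [0,0,0],"gripper": 0.45},{"translation": [0,0,0],"rot": [0,0,0],"gripper": 0.5},{"translation": [0,0,0],"rot": [0,0,0],"gripper": 0.6},{"translation": [0,0,0],"rot": [0,0,0],"gripper": 0.6},{"translation": [0,0,-0.2],"rot": [0,0,0],"gripper": 0.6}]}}

```text
clock: 23.75
position: [586.6, -52.3, -3.7]
eef_rot: [-0.407, -3.113, -0.0]
wrist_force: [-1.0, 0.6, 0.6]
width: 55.9
grip_force: 0.0
```

Call:
{"name": "servo_tool", "arguments": {"targets": [{"translation": [0,0,-0.8],"rot": [0,0,0],"gripper": 0.6},{"translation": [0,0,-2.0],"rot": [0,0,0],"gripper": 0.6},{"translation": [0,0,-3.2],"rot": [0,0,0],"gripper": 0.6},{"translation": [0,0,-4.3],"rot": [0,0,0],"gripper": 0.6},{"translation": [0,0,-4.8],"rot": [0,0,0],"gripper": 0.6}]}}

```text
clock: 24.17
position: [590.2, -53.2, 147.3]
eef_rot: [0.406, 3.107, -0.002]
wrist_force: [0.8, -0.5, 0.9]
width: 56.9
grip_force: 0.0
```

Call:
{"name": "servo_tool", "arguments": {"targets": [{"translation": [0.8,0,-0.5],"rot": [0,0,0],"gripper": 0.6},{"translation": [1.8,0,-1],"rot": [0,0,0],"gripper": 0.6},{"translation": [2.5,0,-1],"rot": [0,0,0],"gripper": 0.6},{"translation": [2.5,0,-1],"rot": [0,0,0],"gripper": 0.6}]}}

```text
clock: 24.5
position: [513.3, -32.3, 172.5]
eef_rot: [0.406, 3.114, -0.0]
wrist_force: [0.1, 0.1, 0.1]
width: 56.4
grip_force: 0.0
```

```bash
python3 - <<'E'
from h import *
p=cams.grab_frame('wrist');save(p,'w10')
f=p['R'].T@np.array([0,0,1.])
for k in('syrup_bottle_mid','spread_tub_mid','jam_jar_a_mid','opened_tub_mid','salt_shaker_mid','opened_jar_mid'):
 for d in regions_of(p,k)[:5]:
  v,u=np.nonzero(d['region']&(p['z_map']>0));P=[]
  for a,b in zip(u,v):
    o,r=wray(p,(a,b));P.append(o+r*p['z_map'][b,a]/(r@f))
  P=np.array(P);zt=np.percentile(P[:,2],93);C=P[P[:,2]>zt-5]
  print(k,round(d['p'],2),np.int_(d['position']),'ztop',zt.round(1),C.mean(0).round(0))
E
```

```text
syrup_bottle_mid 0.91 [314 253] ztop 85.7 [586. -53.  85.]
syrup_bottle_mid 0.47 [408 235] ztop 27.9 [604.  64.  27.]
spread_tub_mid 0.62 [408 237] ztop 27.9 [604.  64.  28.]
spread_tub_mid 0.61 [483 227] ztop 55.4 [613. 157.  54.]
jam_jar_a_mid 0.89 [611 157] ztop 45.9 [577. 459.  45.]
jam_jar_a_mid 0.85 [510 226] ztop 55.4 [619. 208.  54.]
jam_jar_a_mid 0.79 [591  76] ztop 46.2 [448. 426.  45.]
opened_tub_mid 0.7 [339 126] ztop 16.7 [452.  13.  16.]
salt_shaker_mid 0.71 [101 139] ztop 71.7 [ 373. -287.   70.]
opened_jar_mid 0.85 [109 253] ztop 31.0 [ 523. -340.   47.]
opened_jar_mid 0.38 [510 223] ztop 55.4 [619. 207.  54.]
```

View pics/w10.png

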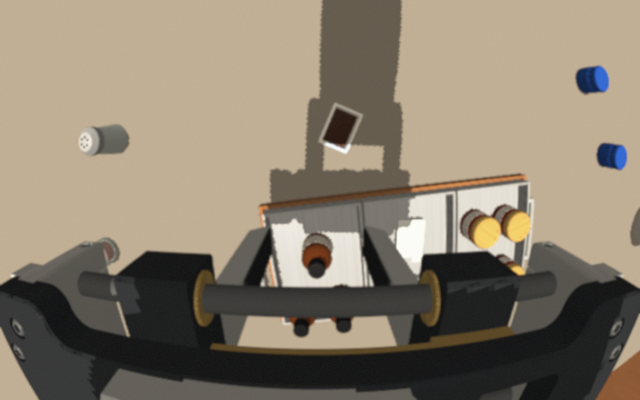

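Everything is in place. The bottle stands at (316,255) with its top at z 85, the tub lies at (410,240) with its top at z 28, and the jars stand at (482,230) and (515,222) with tops at z 55. The look-alikes that show have not moved. Handing in.

```bash
python3 -c "
from h import *
print(bot.job_done())"
```

```text
the job is handed in; nothing more can be done
None
```

I put all four sealed portions in their bins, upright and flat on the floor, released without a drop, left the look-alikes alone, and handed the job in at about 25 s of the 106 s allowed; no verdict came back.

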